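Unload the port-duct gluing jig and set the ducts up to dry

ROBOT

A 6-joint arm with a two-finger parallel gripper is mounted at the origin on the work surface. World frame = base frame: x ahead of the robot, y to its left, z up, the work surface at z = 0. Lengths are in m, angles in rad, forces in N, time in s.
With the tool pointing down it reaches from about 0.25 to 0.775 m from the base axis. Payload 4 kg.
Tool frame: the origin (TCP) lies on the centre line of the jaws, within the pads' length; the fingertips stand robot.tips_ahead ahead of it and the grasp point (between the pads) lies 8 mm behind it (robot.tips_ahead is the distance from the TCP to the fingertips, in m); z points along the fingers, y is the line along which they close (so a half turn about z gives the same grasp; the last joint's range is limited). The gripper opens to 94 mm and grips with 3 to 60 N. Pads are 16 mm wide; open, the fingers measure 119 mm over their backs; the gripper's body (75 mm by 177 mm) begins 78 mm behind the grasp point.
Start: joints at [-1.249, 0.087, 1.371, -0, 1.684, -0.103], TCP at [0.227, -0.501, 0.193] pointing down, gripper open.
Joint ranges: [-3.1, 3.1], [-0.76, 2.03], [0.27, 2.55], [-1.08, 4.22], [0.17, 2.65], [-2.57, 2.57]. Speed limits (rad/s): [2.79, 2.79, 3.14, 3.14, 3.14, 3.14].

INTERFACE

Orientations are given as [roll, pitch, yaw] about the fixed x, y, z axes, in that order (R = Rz(yaw) Ry(pitch) Rx(roll)).
In Python, from bench import robot, snapshot, close_job, spotter gives the robot as it stands. The module is installed in compiled form; this text tells all that it offers.
- The arm moves only by the tool servo_tool, never from a script. Its argument "commands" is one flat list of numbers, 7 for each row, row after row: the shift along the tool's x, y, z in m, then the turn, a rotation vector about the tool's x, y, z in degrees, then the finger opening in m, from 0 to 0.094. In form: [x, y, z, ax, ay, az, grip, x, y, z, ax, ay, az, grip, ...]. A call has 1 to 10 rows; each row is the pose to reach, as a shift and turn from the pose commanded when the call began, along the tool's axes at that moment; what a row does not reach only later rows make up. A row lasts 1/8 s, in which the tool goes at most 62.5 mm and 10.7 degrees, less where a joint would pass 70% of its speed; a pose out of reach is approached as far as the arm can. A call with a gripper value outside its range is refused whole. The fingers move at their own pace and stop on an object; the grip force is fixed at half the most. Time passes only in rows, so rows that repeat a pose let the fingers close. It gives the time, the measured TCP pose, the force, the opening and the grip force at its end, in the units of the state.
- robot.get_obs(): the state, without advancing time (a new reading comes with each control period).
- snapshot(name): name is "side" or "top" or "wrist"; returns a dict with "img" (400x640x3 uint8, blue, green, red), "camera_matrix" (3x3 intrinsics, pixels), "extrinsics" (4x4, takes a point from camera to world coordinates); the wrist camera has in their place "hand_eye" (4x4, takes a point from camera to tool coordinates, whose origin is the TCP and whose axes are the flange's). Camera axes: x right, y down, z forward; pixel columns grow to the right and rows downward; lengths in m; the calibration is good to about 2 mm. A picture is of the moment at which its call begins: read the wrist's pose just before it. There is no depth.
- close_job(): hands the job in; it is judged then, once.
Trained networks look in a picture, given as the dict that the camera call returned (one of the last four; its "shot" number tells which), for a name from the list of things; names that differ only in an ending like _2 or _b are one class to them, and where a whole thing is asked for, a point or a joint stands for the part that bears it (a point fixed in the world has none). Each returns a list of dicts, best first, with "conf" (0 to 1); they miss things now and then, are a little off and sometimes report something else, mostly with a low value. They report only what shows in the picture. A call takes as long as a camera call.
- spotter.trace(name, picture): "region" (400x640 bool, what is visible of it) and "box" ([left, top, width, height] in pixels, round what is visible of it).
The state is a dict: "time": time; "joint_positions": joint angles; "qvel": joint speeds; "joint_torque": joint torques, N m; "tool_pos": TCP position; "ee_rot": TCP orientation; "wrist_force": force on the tool from outside, world axes, zero at the start; "wrist_torque": the same for the moment, N m; "width": finger opening in m; "finger_force": force on a finger pad.
Only numpy, scipy, OpenCV 4.12 (cv2) and the standard library are available. Lean on these libraries where they do the work, as an engineer would, in place of code of your own. Each camera call takes 0.05 s, during which the arm holds its last target. There are 200 camera calls.

TASK

The glue has set: lift the jig's hood open until it rests on its stop, and press the ejector slide of every loaded bay fully forward so that it pushes the duct out of the mouth of its bay (do not pry ducts up out of the bays). Stand each of those ducts on end in the drying lane with the ones already there, and set any duct that has fallen over in the lane upright again, so that in the end all ducts stand upright inside the lane. Leave the hood open on its stop and the slides sprung back, and do not disturb the drivers, tools and materials lying about.

Things in the scene. Friction and masses are not known exactly. Their poses are not given: they have to be found in the camera images.
- jig: plywood gluing jig, fixed, x -85 to 166, y -111 to 134 mm. Origin at table level, in the plane of the bay mouths, on the middle bay's centre line; x points away from the robot into the bays, y left. Three open-topped bays 50 mm wide (a, b, c at y = -68, 0, 68 mm). The deck between and behind them is 60 mm above the table; their floors, and the open apron in front of them (to x = -85 mm), 12 mm
- hood (a joint): hinged grey hood over the bays, rad: 0 closed, grows as it lifts, 1.83 = on its stop, leaning back to the left. Its weight (0.5 kg) shuts it below about 1.3 and carries it to the stop beyond that. Closed it covers jig x -12 to 170, y -114 to 134 mm, top 108 mm above the table; its front skirt hangs to 30 mm and blocks the bay mouths
- hood_handle (a point): middle of the hood's black bar handle: round, 12 mm thick, 110 mm long, lying along jig x, its axis 35 mm off the hood's top face, near the hood's right-hand edge; the point's axes turn with the hood
- hood_hinge (a point): point on the hood's hinge line, which runs along jig x on the left side of the jig, 62 mm above the table; level in x with the handle's middle. With the hood closed the handle is 229 mm to the right of it and 81 mm above it
- eject_a (a joint): ejector slide of bay a, m: 0 at home behind the duct (spring return), 0.060 fully forward, towards the bay mouth (jig -x). The spring resists with 2 N at home, 5.6 N forward; with a duct about 10 N in all. Fully forward it leaves 56 mm of the duct out over the apron; let go, it springs back and the duct stays there
- tab_a (a point): ejector tab of bay a: centre of the back face (jig +x side) of the slide's upright red tab; push here towards jig -x. The tab is 28 mm wide, 14 mm thick and rises from the deck (60 mm) to 90 mm above the table; this point is 78 mm above it. Behind it the flat deck runs on 72 mm
- eject_b (a joint): ejector slide of bay b, m: 0 at home behind the duct (spring return), 0.060 fully forward, towards the bay mouth (jig -x). The spring resists with 2 N at home, 5.6 N forward; with a duct about 10 N in all. Fully forward it leaves 56 mm of the duct out over the apron; let go, it springs back and the duct stays there
- tab_b (a point): ejector tab of bay b: centre of the back face (jig +x side) of the slide's upright red tab; push here towards jig -x. The tab is 28 mm wide, 14 mm thick and rises from the deck (60 mm) to 90 mm above the table; this point is 78 mm above it. Behind it the flat deck runs on 72 mm
- eject_c (a joint): ejector slide of bay c, m: 0 at home behind the duct (spring return), 0.060 fully forward, towards the bay mouth (jig -x). The spring resists with 2 N at home, 5.6 N forward; with a duct about 10 N in all. Fully forward it leaves 56 mm of the duct out over the apron; let go, it springs back and the duct stays there
- tab_c (a point): ejector tab of bay c: centre of the back face (jig +x side) of the slide's upright red tab; push here towards jig -x. The tab is 28 mm wide, 14 mm thick and rises from the deck (60 mm) to 90 mm above the table; this point is 78 mm above it. Behind it the flat deck runs on 72 mm
- lane: plywood drying tray, the lane, fixed. Origin under its centre at table level; 530 mm along its y, 160 mm along its x. Felt floor 6 mm above the table, inside 140 x 510 mm, with a rail round it, 10 mm thick and 12 mm above the floor. A duct standing in it has its centre 44 mm above the table, a lying one 29 mm
- duct_a: walnut port duct, square tube 46 x 46 x 76 mm, about 90 g, both ends alike and closed by black foam (treat as a solid block). Origin at its centre, z along its length, x and y square to its side faces. Starts in bay a, along jig x, 4 to 80 mm inside the mouth, top 2 mm below the deck, clamped sideways by a sprung pad (5 N to shift it) that lets go after 37 mm of travel; None if the bay is empty
- duct_b: walnut port duct, square tube 46 x 46 x 76 mm, about 90 g, both ends alike and closed by black foam (treat as a solid block). Origin at its centre, z along its length, x and y square to its side faces. Starts in bay b, along jig x, 4 to 80 mm inside the mouth, top 2 mm below the deck, clamped sideways by a sprung pad (5 N to shift it) that lets go after 37 mm of travel; None if the bay is empty
- duct_c: walnut port duct, square tube 46 x 46 x 76 mm, about 90 g, both ends alike and closed by black foam (treat as a solid block). Origin at its centre, z along its length, x and y square to its side faces. Starts in bay c, along jig x, 4 to 80 mm inside the mouth, top 2 mm below the deck, clamped sideways by a sprung pad (5 N to shift it) that lets go after 37 mm of travel; None if the bay is empty
- fallen_1: walnut port duct, square tube 46 x 46 x 76 mm, about 90 g, both ends alike and closed by black foam (treat as a solid block). Origin at its centre, z along its length, x and y square to its side faces. Starts tipped over, lying on its side in the lane; None if absent
- fallen_2: walnut port duct, square tube 46 x 46 x 76 mm, about 90 g, both ends alike and closed by black foam (treat as a solid block). Origin at its centre, z along its length, x and y square to its side faces. Starts tipped over, lying on its side in the lane; None if absent
- stood_1: walnut port duct, square tube 46 x 46 x 76 mm, about 90 g, both ends alike and closed by black foam (treat as a solid block). Origin at its centre, z along its length, x and y square to its side faces. Starts standing on end at the right-hand (-y) end of the lane, beside the other
- stood_2: walnut port duct, square tube 46 x 46 x 76 mm, about 90 g, both ends alike and closed by black foam (treat as a solid block). Origin at its centre, z along its length, x and y square to its side faces. Starts standing on end at the right-hand (-y) end of the lane, beside the other
- woofer: black loudspeaker driver, 132 mm across, 58 mm high, bystander; origin under its centre
- tweeter: aluminium dome driver, 96 mm across, 33 mm high, bystander; origin under its centre
- glue: white glue bottle, 60 mm across, 160 mm high, bystander; origin under its centre
- driver: screwdriver with red handle, 200 mm long, lying on the table, bystander; origin near its middle
- tape: yellow roll of tape, 100 mm across, 25 mm high, bystander; origin under its centre
- sander: cork sanding block, 110 x 65 x 40 mm, bystander; origin under its centre

How it is judged:
On the way, in this order (a step that is already met when the one before it is completed fails the run):
1. the hood is open and rests on its stop (value of joint hood above 1.75 rad and velocity of joint hood below 0.15 rad/s), for 0.3 s.
2. every duct from the jig has been pushed out of its bay onto the apron, or is already beyond ((x of duct_a in the frame of jig below -0.004 m or y of duct_a in the frame of jig below -0.13 m) and (x of duct_b in the frame of jig below -0.004 m or y of duct_b in the frame of jig below -0.13 m) and (x of duct_c in the frame of jig below -0.004 m or y of duct_c in the frame of jig below -0.13 m)), for 0.2 s.
At the end, for the whole second after the job is handed in: Every duct present stands on end on the floor of the lane, within 5 degrees of upright, its centre at most 60 mm off the lane's centre line and 250 mm along it, at rest and let go; the hood is open on its stop (over 1.75 rad) and the ejector slides are back home (within 8 mm) (angle between the z axis of each of duct_a, duct_b, duct_c, fallen_1, fallen_2, stood_1, stood_2 and the z axis of lane, either way round below 0.09 rad and z of duct_a in the frame of lane between 0.036 and 0.054 m and x of duct_a in the frame of lane between -0.06 and 0.06 m and y of duct_a in the frame of lane between -0.25 and 0.25 m and linear speed of each of duct_a, duct_b, duct_c, fallen_1, fallen_2, stood_1, stood_2 below 0.03 m/s and z of duct_b in the frame of lane between 0.036 and 0.054 m and x of duct_b in the frame of lane between -0.06 and 0.06 m and y of duct_b in the frame of lane between -0.25 and 0.25 m and z of duct_c in the frame of lane between 0.036 and 0.054 m and x of duct_c in the frame of lane between -0.06 and 0.06 m and y of duct_c in the frame of lane between -0.25 and 0.25 m and z of fallen_1 in the frame of lane between 0.036 and 0.054 m and x of fallen_1 in the frame of lane between -0.06 and 0.06 m and y of fallen_1 in the frame of lane between -0.25 and 0.25 m and z of fallen_2 in the frame of lane between 0.036 and 0.054 m and x of fallen_2 in the frame of lane between -0.06 and 0.06 m and y of fallen_2 in the frame of lane between -0.25 and 0.25 m and z of stood_1 in the frame of lane between 0.036 and 0.054 m and x of stood_1 in the frame of lane between -0.06 and 0.06 m and y of stood_1 in the frame of lane between -0.25 and 0.25 m and z of stood_2 in the frame of lane between 0.036 and 0.054 m and x of stood_2 in the frame of lane between -0.06 and 0.06 m and y of stood_2 in the frame of lane between -0.25 and 0.25 m and value of joint hood above 1.75 rad and value of joint each of eject_a, eject_b, eject_c below 0.008 m); the robot touches nothing.
It fails at once if a duct is lifted up out of its bay instead of being pushed out by the ejector ((x of duct_a in the frame of jig between 0.006 and 0.11 m and y of duct_a in the frame of jig between -0.1 and 0.125 m and z of duct_a in the frame of jig between 0.055 and 0.085 m) or (x of duct_b in the frame of jig between 0.006 and 0.11 m and y of duct_b in the frame of jig between -0.1 and 0.125 m and z of duct_b in the frame of jig between 0.055 and 0.085 m) or (x of duct_c in the frame of jig between 0.006 and 0.11 m and y of duct_c in the frame of jig between -0.1 and 0.125 m and z of duct_c in the frame of jig between 0.055 and 0.085 m)).
It fails at once if a bystander (drivers, bottle, screwdriver, tape, sanding block) is pushed more than 4 cm (distance of any of woofer, tweeter, glue, driver, tape, sander from where it was at the start of the episode above 0.04 m).
Of duct_a, duct_b, duct_c only 2 to 3 are there at a start; the rules pass over those that are not, and their reading is None.
Of fallen_1, fallen_2 only 1 to 2 are there at a start; the rules pass over those that are not, and their reading is None.
At some moment in a run one of fallen_1, fallen_2 may be knocked a few centimetres aside while the robot is not near it.
Once in a run the grip may slacken for a moment while it holds something.
It also fails if it takes over 210 s, if anything falls off the work surface, if the arm or the gripper's body presses on something with over 40 N, if the wrist force passes 120 N, or if a joint passes its speed limit or range.

## Working session

There is one attempt and no reset: what is moved stays moved. The work goes in short steps, Python scripts to look and compute and a tool call to move; the robot and the scene stay as the last step left them, time stands still between calls to the robot, and variables do not carry over. Pictures are saved under pics/ and viewed, at most 14 in all, crops included, and the job is handed in when it is done.

Besides the shell and the picture viewer there is one more tool, called after ">>>" as name(argument=value, ...) on one line, values as JSON. servo_tool: Moves the arm, as the interface text tells. Its arguments: {"type":"object","properties":{"commands":{"type":"array","items":{"type":"number"}}},"required":["commands"]}

```bash
mkdir -p pics
cat > h.py <<'E'
import numpy as np, cv2
from scipy.spatial.transform import Rotation as R
from bench import robot, snapshot, close_job, spotter
def T_tool(o=None):
    o=o or robot.get_obs(); T=np.eye(4); T[:3,3]=o["tool_pos"]; T[:3,:3]=R.from_euler('xyz',o["ee_rot"]).as_matrix(); return T
def shot(n):
    T=T_tool(); s=snapshot(n); s["E"]=np.array(s["extrinsics"]) if n!="wrist" else T@np.array(s["hand_eye"]); s["K"]=np.array(s["camera_matrix"]); return s
def ray(s,uv):
    uv=np.atleast_2d(uv).astype(float); d=np.c_[uv,np.ones(len(uv))]@np.linalg.inv(s["K"]).T@s["E"][:3,:3].T; return s["E"][:3,3],d
def atz(s,uv,z):
    o,d=ray(s,uv); return o+d*((z-o[2])/d[:,2])[:,None]
def proj(s,P):
    P=np.atleast_2d(P); q=(P-s["E"][:3,3])@s["E"][:3,:3]@s["K"].T; return q[:,:2]/q[:,2:]
def tri(pairs):
    A=np.zeros((3,3));b=np.zeros(3)
    for s,uv in pairs:
        o,d=ray(s,uv); d=d[0]/np.linalg.norm(d[0]); M=np.eye(3)-np.outer(d,d); A+=M;b+=M@o
    return np.linalg.solve(A,b)
def quad(reg):
    c,_=cv2.findContours(reg.astype(np.uint8),0,2); c=max(c,key=cv2.contourArea); return c
E
cat > a.py <<'E'
from h import *
np.set_printoptions(precision=3,suppress=True)
o=robot.get_obs(); print(o, robot.tips_ahead)
for n in ("top","side"):
    s=shot(n); cv2.imwrite(f"pics/{n}0.png",s["img"]); print(n,s["E"].round(3).tolist(),s["K"].tolist())
    for k in ["jig","hood","hood_handle","tab_a","lane","duct_a","fallen_1","stood_1","woofer","tweeter","glue","driver","tape","sander"]:
        for d in spotter.trace(k,s)[:6]:
            if d["conf"]<.3: continue
            m=np.argwhere(d["region"]).mean(0)[::-1]
            print(n,k,round(d["conf"],2),d["box"],m.round(0), atz(s,m,0.03).round(3)[0])
E
python3 a.py
```

```text
{'time': 0.0, 'joint_positions': array([-1.249,  0.088,  1.372,  0.   ,  1.684, -0.103]), 'qvel': array([ 0.002, -0.   ,  0.   , -0.001, -0.002,  0.   ]), 'joint_torque': array([ -0.001, -34.019, -30.243,   0.071,   0.033,  -0.   ]), 'tool_pos': array([ 0.226, -0.501,  0.192]), 'ee_rot': array([-3.139, -0.   ,  0.425]), 'wrist_force': array([ 0.355, -0.135, -0.23 ]), 'wrist_torque': array([-0.039,  0.066,  0.022]), 'finger_force': 0.0, 'width': 0.09408882570589075} 0.011
top [[0.007, -0.986, 0.169, 0.338], [-1.0, -0.005, 0.011, -0.038], [-0.01, -0.169, -0.986, 1.605], [0.0, 0.0, 0.0, 1.0]] [[488.7488698568107, 0.0, 318.3611265962488], [0.0, 488.7488698568107, 197.3823142176053], [0.0, 0.0, 1.0]]
top jig 0.94 [179.4, 170.6, 93.4, 85.6] [232. 213.] [0.555 0.261 0.03 ]
top jig 0.47 [388.3, 211.5, 15.6, 28.7] [395. 226.] [ 0.515 -0.269  0.03 ]
top hood 0.68 [187.8, 172.2, 83.8, 58.5] [231. 202.] [0.59  0.264 0.03 ]
top hood_handle 0.82 [190.9, 171.9, 78.1, 63.4] [231. 203.] [0.589 0.264 0.03 ]
top lane 0.73 [284.5, 208.7, 166.1, 51.4] [360. 232.] [ 0.496 -0.157  0.03 ]
top fallen_1 0.83 
[... 1601 characters left out ...]
ide stood_1 0.93 [394.1, 154.0, 18.6, 23.4] [405. 167.] [ 0.471 -0.403  0.03 ]
side stood_1 0.72 [372.7, 143.8, 21.3, 27.1] [383. 161.] [ 0.548 -0.401  0.03 ]
side woofer 0.74 [311.2, 142.8, 35.8, 31.1] [330. 157.] [ 0.724 -0.332  0.03 ]
side tweeter 0.74 [303.6, 186.1, 24.8, 19.1] [316. 195.] [ 0.678 -0.141  0.03 ]
side glue 0.57 [259.8, 185.1, 23.3, 45.7] [269. 210.] [ 0.775 -0.016  0.03 ]
side glue 0.49 [214.4, 240.6, 134.7, 138.1] [281. 309.] [0.561 0.259 0.03 ]
side driver 0.5 [346.0, 147.9, 33.9, 6.2] [367. 148.] [ 0.625 -0.435  0.03 ]
side tape 0.56 [275.0, 183.9, 23.8, 28.6] [285. 196.] [ 0.763 -0.092  0.03 ]
side sander 0.97 [275.9, 213.3, 41.2, 38.5] [296. 233.] [0.653 0.026 0.03 ]
```

Run:
```python
import cv2
a=cv2.imread("pics/top0.png")[120:280,160:480]; cv2.imwrite("pics/t1.png",cv2.resize(a,None,fx=2.5,fy=2.5,interpolation=2))
a=cv2.imread("pics/side0.png")[130:400,190:440]; cv2.imwrite("pics/s1.png",cv2.resize(a,None,fx=2.2,fy=2.2,interpolation=2))
```

```text
(no output)
```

View pics/t1.png

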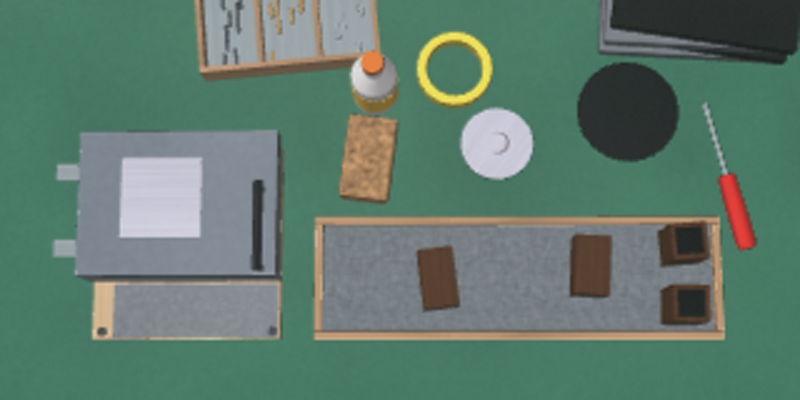

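View pics/s1.png

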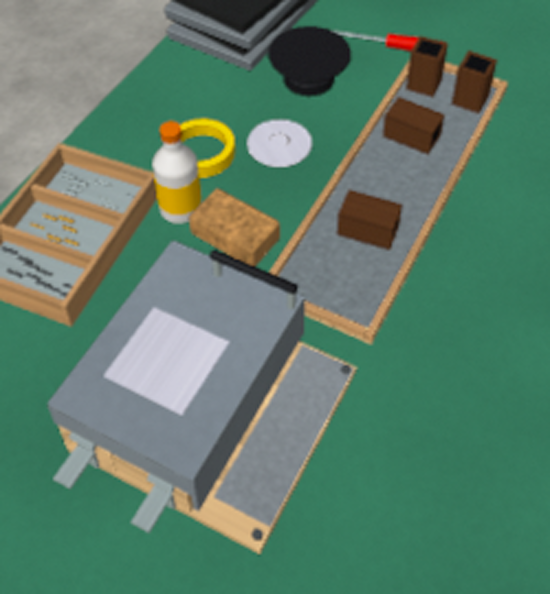

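The top view (crop ×2.5, offset 160,120) shows the hood with its handle at crop (258,180)–(258,270). The lane corners are at (315,217) and (724,338). Two ducts lie fallen, at (438,278) and (591,265), and two stand at the right end. The side view shows the same layout.

```bash
cat > b.py <<'E'
from h import *
np.set_printoptions(precision=4,suppress=True)
t=shot("top"); s=shot("side")
def dark(sh,x0,y0,x1,y1):
    im=sh["img"].astype(int).max(2); m=np.zeros(im.shape,bool); m[y0:y1,x0:x1]=im[y0:y1,x0:x1]<55
    p=np.argwhere(m)[:,::-1].astype(float); c=p.mean(0); u=np.linalg.svd(p-c,full_matrices=0)[2][0]; q=(p-c)@u
    print(len(p),c,u,q.min(),q.max()); return c+u*q.min(), c+u*q.max(), c
a=dark(t,255,185,270,235); b=dark(s,280,240,330,268)
a=sorted(a[:2],key=lambda p:p[1])+[a[2]]; b=sorted(b[:2],key=lambda p:p[0])+[b[2]]
for i in range(3): print("handle",tri([(t,a[i]),(s,b[i])]))
f=lambda x,y:(160+x/2.5,120+y/2.5); g=lambda x,y:(190+x/2.2,130+y/2.2)
print("apron",atz(t,[f(93,338),f(280,338)],.012)); print("apron side",atz(s,[g(262,552),g(355,368)],.012))
print("hood top",atz(t,[f(80,131),f(277,131),f(280,271),f(78,271)],.108))
print("lane",atz(t,[f(315,217),f(315,338),f(724,338),f(724,217)],.018)); print("lane side",atz(s,[g(372,340),g(505,82)],.018))
for sh in(t,s):
  for k in("fallen_1","stood_1"):
    for d in spotter.trace(k,sh)[:4]:
        if d["conf"]>.3: print(sh["shot"],k,round(d["conf"],2),d["box"])
h,w=t["img"].shape[:2]
hsv=cv2.cvtColor(t["img"],cv2.COLOR_BGR2HSV)
print(hsv[230,336],hsv[226,396],hsv[215,335-10],hsv[252,385])
m=((hsv[...,1]>90)&(hsv[...,2]<130)&((hsv[...,0]<20)|(hsv[...,0]>170))).astype(np.uint8); m[:,:290]=0; m[:205]=0;m[256:]=0
n,l,st,ce=cv2.connectedComponentsWithStats(m)
for i in range(1,n):
    if st[i,4]>60:
        r=cv2.minAreaRect(np.argwhere(l==i)[:,::-1].astype(np.float32)); print(st[i],r,atz(t,r[0],.052),atz(t,cv2.boxPoints(r),.052)[:,:2].tolist())
E
python3 b.py
```

```text
45 [262.9111 210.0889] [-0.0198  0.9998] -18.08709857349743 16.906029288552713
162 [305.2593 253.0617] [0.9195 0.3931] -20.87786689268778 20.74569305602821
handle [0.6056 0.1466 0.1419]
handle [0.4973 0.1455 0.1414]
handle [0.5498 0.1462 0.1419]
apron [[0.4182 0.3721 0.012 ]
 [0.4197 0.1288 0.012 ]]
apron side [[0.4156 0.3759 0.012 ]
 [0.4216 0.1335 0.012 ]]
hood top [[0.672  0.3763 0.108 ]
 [0.6731 0.1283 0.108 ]
 [0.4967 0.1206 0.108 ]
 [0.4954 0.3698 0.108 ]]
lane [[ 0.5778  0.0857  0.018 ]
 [ 0.4197  0.0829  0.018 ]
 [ 0.4228 -0.4442  0.018 ]
 [ 0.5805 -0.4503  0.018 ]]
lane side [[ 0.4184  0.0917  0.018 ]
 [ 0.427  -0.4396  0.018 ]]
3 fallen_1 0.88 [327.3, 220.9, 15.9, 20.2]
3 fallen_1 0.84 [391.7, 212.2, 14.9, 27.9]
3 stood_1 0.74 [424.2, 239.9, 19.4, 11.0]
3 stood_1 0.63 [422.7, 209.3, 22.1, 17.5]
3 stood_1 0.52 [190.1, 174.7, 81.5, 58.2]
4 fallen_1 0.88 [363.2, 174.0, 26.3, 25.4]
4 fallen_1 0.6 [342.0, 220.7, 30.2, 20.1]
4 stood_1 0.65 [373.7, 142.2, 18.7, 26.2]
4 stood_1 0.64 [394.9, 151.7, 18.3, 24.8]
[ 12 111  87] [ 11 115  89] [102  24 138] [ 16  44 111]
[ 510  205  130  
[... 667 characters left out ...]
88719189143614], [0.47758162730006615, -0.2902231720248647], [0.47731197244171986, -0.24268846621324766]]
[327 219  16  24 314] ((334.51544189453125, 230.62310791015625), (23.194496154785156, 13.519784927368164), 82.87498474121094) [[ 0.4967 -0.0729  0.052 ]] [[0.5307410280405228, -0.04686193563626776], [0.5363677121469205, -0.08974272423025426], [0.46286792368404556, -0.09880672299354035], [0.4573082161110341, -0.05626607946446472]]
[425 234  19  15 146] ((434.0, 241.0), (14.0, 18.0), 90.0) [[ 0.4655 -0.3879  0.052 ]] [[0.48751084627155417, -0.36017466987246655], [0.4878306763522887, -0.4171838506035303], [0.4435216520873392, -0.4155732699055131], [0.44318683222123656, -0.3588376625567951]]
```

>>> servo_tool(commands=[0,0,-0.06,0,0,0,0.09,0.06,-0.05,-0.06,0,0,10,0.09,0.11,-0.09,-0.06,0,0,20,0.09,0.16,-0.13,-0.06,0,0,23.8,0.09,0.21,-0.17,-0.06,0,0,23.8,0.09,0.26,-0.21,-0.06,0,0,23.8,0.09,0.31,-0.25,-0.06,0,0,23.8,0.09,0.36,-0.29,-0.06,0,0,23.8,0.09,0.41,-0.33,-0.06,0,0,23.8,0.09,0.46,-0.37,-0.06,0,0,23.8,0.09])

```text
time: 3.05
tool_pos: [0.4812, 0.0025, 0.2531]
ee_rot: [3.141, -0.001, 0.01]
wrist_force: [1.2, -0.1, 1.6]
width: 0.0899
finger_force: 0.0
```

>>> servo_tool(commands=[0.03,-0.055,0,0,0,0,0.06,0.057,-0.11,0,0,0,0,0.06,0.057,-0.12,0,0,0,0,0.06,0.057,-0.12,0,0,0,0,0.06,0.057,-0.12,0.04,0,0,0,0.06,0.057,-0.12,0.08,0,0,0,0.06,0.057,-0.12,0.105,0,0,0,0.06,0.057,-0.12,0.119,0,0,0,0.06,0.057,-0.12,0.119,0,0,0,0.06,0.057,-0.12,0.119,0,0,0,0.06])

```text
time: 4.3
tool_pos: [0.5369, 0.12, 0.1356]
ee_rot: [3.141, -0.003, 0.008]
wrist_force: [-0.8, -0.5, 3.8]
width: 0.0598
finger_force: 1.5
```

>>> servo_tool(commands=[0,0,0,0,0,0,0,0,0,0,0,0,0,0,0,0,0,0,0,0,0,0,0,0,0,0,0,0])

```text
time: 4.8
tool_pos: [0.5363, 0.1205, 0.1332]
ee_rot: [3.14, 0.001, 0.009]
wrist_force: [0.7, 0.7, 0.7]
width: 0.0235
finger_force: 0.0
```

Run:
```python
from h import *
print(robot.get_obs())
s=shot("wrist"); cv2.imwrite("pics/w1.png",s["img"])
```

```text
{'time': 4.8, 'joint_positions': array([ 1.18652004e-01,  1.06294063e-01,  1.46820203e+00, -1.11438978e-03,
        1.56793492e+00,  1.68031609e+00]), 'qvel': array([-0.00440464,  0.00578326,  0.00872368,  0.00322723,  0.00153091,
       -0.00037656]), 'joint_torque': array([ 1.56190409e-01, -3.48595476e+01, -3.02319109e+01,  2.51965562e-02,
       -8.84858449e-02, -2.52948812e-04]), 'tool_pos': array([0.53625941, 0.12052154, 0.13318279]), 'ee_rot': array([3.14039331e+00, 7.11540199e-04, 9.13547288e-03]), 'wrist_force': array([0.74469206, 0.66436873, 0.68423546]), 'wrist_torque': array([0.04329717, 0.00058213, 0.03842636]), 'finger_force': 0.0, 'width': 0.023459301466049177}
```

View pics/w1.png

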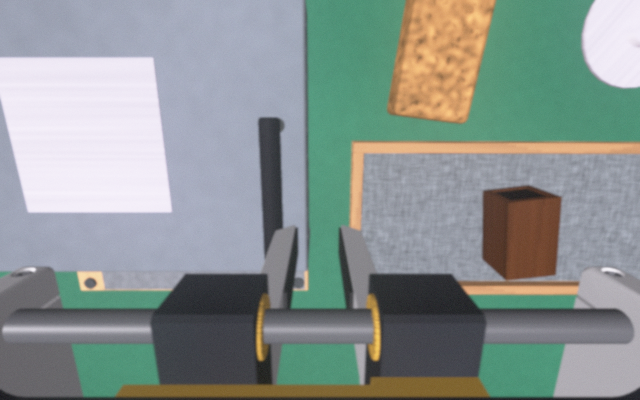

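The wrist view shows the bar handle at (270,190), just left of the closed left finger at (283,260). The tool stopped 26 mm short in y, so I'll lift, shift left and re-grip.

>>> servo_tool(commands=[0,0,-0.05,0,0,0,0.023,0.014,-0.026,-0.05,0,0,0,0.06,0.014,-0.026,-0.05,0,0,0,0.06,0.014,-0.026,-0.05,0,0,0,0.06,0.014,-0.026,-0.05,0,0,0,0.06,0.014,-0.026,0,0,0,0,0.06,0.014,-0.026,0,0,0,0,0.06,0.014,-0.026,0,0,0,0,0.06])

```text
time: 5.85
tool_pos: [0.5505, 0.147, 0.1348]
ee_rot: [3.142, -0.001, 0.009]
wrist_force: [0.5, -0.8, 0.5]
width: 0.0603
finger_force: 0.0
```

>>> servo_tool(commands=[0,0,0,0,0,0,0,0,0,0,0,0,0,0,0,0,0,0,0,0,0,0,0,0,0,0,0,0,0,0,0,0,0,0,0,0,0,0,0,0,0,0,0,0,0,0,0,0,0])

```text
time: 6.72
tool_pos: [0.5511, 0.1475, 0.1364]
ee_rot: [-3.141, -0.004, 0.01]
wrist_force: [-1.3, 0.3, 7.0]
width: 0.0002
finger_force: 3.8
```

Run:
```python
from h import *
s=shot("wrist"); t=shot("side")
a=t["img"][200:300,240:400]
cv2.imwrite("pics/w2.png",np.hstack([cv2.resize(s["img"][100:400,150:450],(400,400)),cv2.resize(t["img"][190:300,250:360],(400,400))]))
```

```text
(no output)
```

View pics/w2.png

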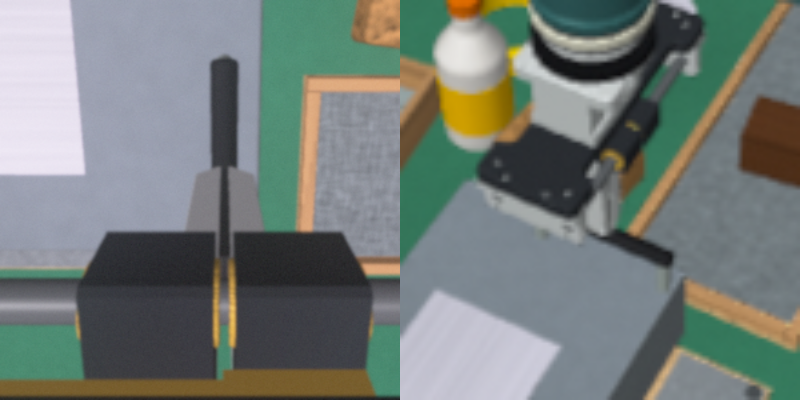

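The fingers closed on top of the bar: the bar shows beyond the fingertips at crop (222,60–170). I'll check the geometry numerically.

Run:
```python
from h import *
np.set_printoptions(precision=4,suppress=True)
o=robot.get_obs();print(o["tool_pos"],o["ee_rot"],o["wrist_force"],o["width"],o["finger_force"],o["joint_positions"])
s=shot("wrist"); t=shot("top"); d=shot("side")
print(s["hand_eye"])
for z in (.11,.12,.13,.1419): print(z,[proj(k,[[.606,.1466,z],[.497,.1455,z]]).round(1).tolist() for k in (s,t,d)])
for dz in(0,.011): print("tip",proj(s,o["tool_pos"]-[0,0,dz]),proj(d,o["tool_pos"]-[0,0,dz]))
# handle far end in wrist
im=s["img"].astype(int).max(2); p=np.argwhere(im[130:225,290:350]<70)[:,::-1]+[290,130]
for v in (145,160,180,200): q=p[p[:,1]==v]; print(v,q[:,0].min() if len(q) else None,q[:,0].max() if len(q) else None)
print(p[:,1].min())
for k in (t,d):
    im=k["img"].astype(int).max(2)
    x0,y0,x1,y1=(255,180,272,240) if k is t else (280,238,332,270)
    print(im[y0:y1:2,x0:x1:(1 if k is t else 3)])
```

```text
[0.5511 0.1475 0.1364] [-3.1409 -0.0036  0.0095] [-1.8075 -0.4758  7.6988] 0.00040990720552003956 3.7017005681991577 [0.1621 0.1471 1.4164 0.0001 1.5745 1.7233]
[[ 0.0003 -0.9657 -0.2595  0.0753]
 [ 1.      0.0005 -0.0008  0.0004]
 [ 0.0009 -0.2595  0.9657 -0.1919]
 [ 0.      0.      0.      1.    ]]
0.11 [[[319.8, 140.1], [319.6, 287.1]], [[264.4, 193.3], [263.8, 228.2]], [[287.2, 252.4], [324.4, 268.5]]]
0.12 [[[319.8, 141.5], [319.6, 294.4]], [[264.0, 192.7], [263.4, 227.9]], [[287.0, 250.1], [324.4, 266.2]]]
0.13 [[[319.9, 143.1], [319.7, 302.4]], [[263.6, 192.1], [263.0, 227.5]], [[286.7, 247.7], [324.4, 263.9]]]
0.1419 [[[320.0, 145.2], [319.7, 312.8]], [[263.1, 191.4], [262.6, 227.1]], [[286.5, 244.9], [324.5, 261.1]]]
tip [[317.5074 232.168 ]] [[305.0586 254.658 ]]
tip [[317.5549 226.1095]] [[305.1758 257.2274]]
145 313 323
160 310 326
180 310 326
200 310 326
144
[[112 109  94 107 134 113 112 112 113 112 101  69  66  46  51  82  60]
 [113 111  99  65  83 110 114 114 114 114 111  76  71  49  43  43  59]
 [114 113 109  73  73 123 114 113 113 113 110  74  84  56  43  43  57]
 [1
[... 2415 characters left out ...]
191 119 129 125 125 129]
 [144 143 134 160 172 123 155 122 170 108 107 172 163 121 126 125 127 126]
 [145 142 137 121 155 150 171 110 104  77  32 106 129 128 124 123 130 130]
 [142 143 144 144 143 143 163 142 129  64  41  38  27 100 129 127 127 128]
 [143 144 143 144 142 145 142 143 144 144 104  37  42  34  71 118 128 125]
 [145 145 144 143 144 144 144 143 143 143 145 128  74  37  38  88 122 127]
 [147 146 144 144 145 144 143 142 143 145 143 142 144 102  42 111 131 123]
 [145 143 145 143 145 143 143 143 142 144 145 144 144 143 133 140 121 126]
 [144 142 143 141 144 143 143 145 143 144 144 144 145 144 132 139 102 126]
 [145 145 144 144 146 144 143 144 145 146 146 143 144 145 133 143 135 173]]
```

>>> servo_tool(commands=[0,0,-0.015,0,0,0,0,0,-0.002,-0.03,0,0,0,0,0,-0.002,-0.03,0,0,0,0,0,-0.002,-0.03,0,0,0,0])

```text
time: 7.48
tool_pos: [0.55, 0.1492, 0.1636]
ee_rot: [3.141, 0.0, 0.01]
wrist_force: [-0.1, -0.1, -0.3]
width: 0.0007
finger_force: 0.0
```

Run:
```python
from h import *
s=shot("wrist"); t=shot("side")
cv2.imwrite("pics/w3.png",np.hstack([cv2.resize(s["img"][150:400,190:450],(400,400)),cv2.resize(t["img"][210:300,270:360],(400,400),interpolation=2)]))
```

```text
(no output)
```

View pics/w3.png

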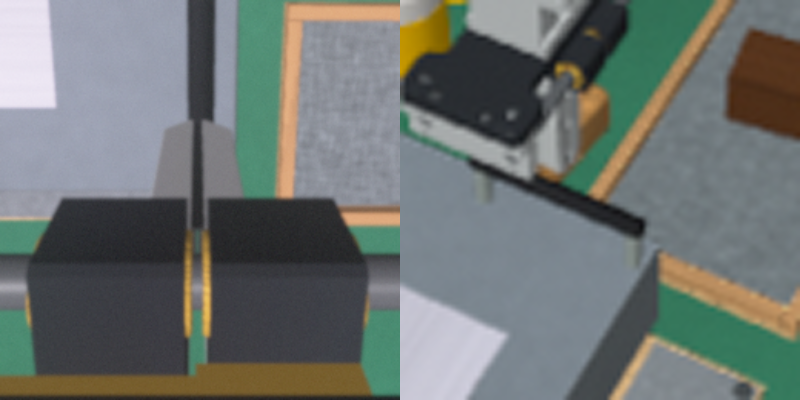

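The bar is free again, with the fingertips just above it. I'll retry a bit deeper, opening first and closing in stages.

>>> servo_tool(commands=[0,0.002,0,0,0,0,0.04,0,0.002,0,0,0,0,0.04,0,0.002,0,0,0,0,0.04,0,0.002,0,0,0,0,0.04,0,0.002,0.02,0,0,0,0.04,0,0.002,0.036,0,0,0,0.04,0,0.002,0.036,0,0,0,0.04,0,0.002,0.036,0,0,0,0.04])

```text
time: 8.57
tool_pos: [0.5504, 0.1472, 0.1281]
ee_rot: [3.142, -0.001, 0.009]
wrist_force: [-0.1, -0.1, 0.5]
width: 0.0399
finger_force: 0.0
```

>>> servo_tool(commands=[0,0,0,0,0,0,0.01,0,0,0,0,0,0,0.01,0,0,0,0,0,0,0.01,0,0,0,0,0,0,0.01])

```text
time: 9.07
tool_pos: [0.5504, 0.1476, 0.1281]
ee_rot: [-3.141, -0.001, 0.01]
wrist_force: [0.9, 1.1, 0.8]
width: 0.0112
finger_force: 30.0
```

>>> servo_tool(commands=[0,-0.008,-0.02,0,0,0,0,0,-0.018,-0.039,0,0,0,0,0,-0.029,-0.057,0,0,0,0,0,-0.042,-0.074,0,0,0,0,0,-0.056,-0.089,0,0,0,0,0,-0.071,-0.104,0,0,0,0,0,-0.088,-0.117,0,0,0,0,0,-0.106,-0.128,0,0,0,0,0,-0.124,-0.138,0,0,0,0,0,-0.144,-0.147,0,0,0,0])

```text
time: 10.32
tool_pos: [0.5492, 0.289, 0.2782]
ee_rot: [3.138, -0.003, 0.006]
wrist_force: [-1.3, -4.8, 5.7]
width: 0.0086
finger_force: 28.5
```

>>> servo_tool(commands=[0,-0.004,0.006,0,0,0,0.018,0,-0.006,0.016,0,0,0,0.018,0,-0.006,0.016,0,0,0,0,0,-0.006,0.016,0,0,0,0])

```text
time: 10.82
tool_pos: [0.5482, 0.297, 0.2566]
ee_rot: [3.141, 0.004, 0.009]
wrist_force: [0.8, -0.2, -3.0]
width: 0.011
finger_force: 30.0
```

>>> servo_tool(commands=[0,-0.014,-0.004,0,0,0,0,0,-0.035,-0.009,0,0,0,0,0,-0.056,-0.012,0,0,0,0,0,-0.077,-0.013,0,0,0,0,0,-0.098,-0.012,0,0,0,0,0,-0.119,-0.01,0,0,0,0,0,-0.14,-0.005,0,0,0,0,0,-0.16,0.001,0,0,0,0,0,-0.176,0.008,0,0,0,0,0,-0.176,0.008,0,0,0,0])

```text
time: 12.08
tool_pos: [0.547, 0.4761, 0.2505]
ee_rot: [-3.139, -0.001, 0.012]
wrist_force: [-1.3, 2.3, 2.1]
width: 0.011
finger_force: 30.0
```

>>> servo_tool(commands=[0,-0.018,0.009,0,0,0,0,0,-0.034,0.018,0,0,0,0,0,-0.036,0.019,0,0,0,0,0,-0.036,0.018,0,0,0,0.03,0,-0.036,0.018,0,0,0,0.03,0,-0.036,-0.03,0,0,0,0.03,0,-0.036,-0.08,0,0,0,0.03,0,-0.036,-0.12,0,0,0,0.03])

```text
time: 13.08
tool_pos: [0.5409, 0.5023, 0.3657]
ee_rot: [-3.136, -0.007, 0.008]
wrist_force: [17.1, 13.7, 15.2]
width: 0.0303
finger_force: 0.0
```

>>> servo_tool(commands=[0,0,0,0,0,0,0.03,0,0,0,0,0,0,0.03])

```text
time: 13.32
tool_pos: [0.5415, 0.5035, 0.3635]
ee_rot: [-3.136, -0.006, 0.009]
wrist_force: [0.1, 0.1, -0.7]
width: 0.0299
finger_force: 0.0
```

Run:
```python
from h import *
s=shot("top"); t=shot("side"); w=shot("wrist")
cv2.imwrite("pics/w4.png",np.hstack([cv2.resize(s["img"][130:280,130:330],(420,315),interpolation=2),cv2.resize(t["img"][150:400,150:480],(380,315),interpolation=2)]))
```

```text
(no output)
```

View pics/w4.png

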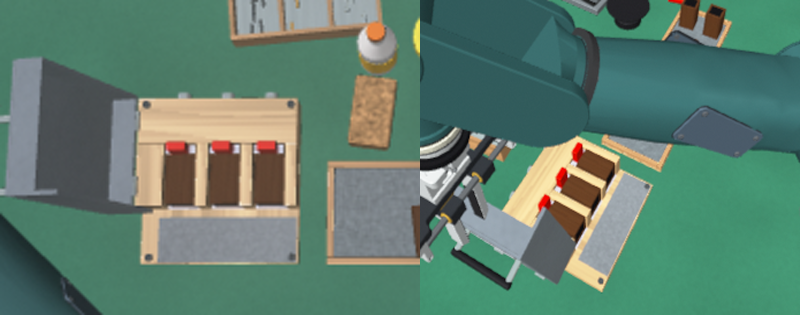

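The hood is open and all three bays are loaded. Red tabs show at crop (176,147), (222,146) and (267,146), with the walnut ducts in front of them. I'll move over the tabs.

>>> servo_tool(commands=[0.02,0.05,0,0,0,0,0.03,0.04,0.1,0,0,0,0,0,0.06,0.15,0,0,0,0,0,0.08,0.2,0,0,0,0,0,0.1,0.25,0,0,0,0,0,0.105,0.263,0.03,0,0,0,0,0.105,0.263,0.08,0,0,0,0,0.105,0.263,0.09,0,0,0,0,0.105,0.263,0.09,0,0,0,0])

```text
time: 14.6
tool_pos: [0.6488, 0.2424, 0.2734]
ee_rot: [-3.136, -0.005, 0.01]
wrist_force: [-0.6, -0.1, 0.3]
width: 0.0005
finger_force: 0.0
```

```bash
cat > c.py <<'E'
from h import *
np.set_printoptions(precision=4,suppress=True)
o=robot.get_obs(); print(o["tool_pos"],o["ee_rot"],o["wrist_force"],o["width"])
S=[shot(n) for n in("top","side","wrist")]
for s,n in zip(S,"tsw"):
    hsv=cv2.cvtColor(s["img"],cv2.COLOR_BGR2HSV); m=((hsv[...,1]>150)&(hsv[...,2]>90)&((hsv[...,0]<6)|(hsv[...,0]>174))).astype(np.uint8)
    N,l,st,ce=cv2.connectedComponentsWithStats(m)
    for i in range(1,N):
        if st[i,4]>25: 
            x,y,w,h=st[i,:4]; print(n,st[i],ce[i],"z.09 corners",atz(s,[[x,y],[x+w,y],[x,y+h],[x+w,y+h]],.09)[:,:2].tolist())
cv2.imwrite("pics/w5.png",S[2]["img"])
E
python3 c.py
```

```text
[0.6488 0.2424 0.2734] [-3.1365 -0.0055  0.0099] [-0.6243 -0.1263  0.3107] 0.0005111401894181624
t [448 190  14  30 219] [454.3653 204.5799] z.09 corners [[0.6228472872735877, -0.42862843381435684], [0.6230524848209351, -0.4725103345013822], [0.5278913134953052, -0.42501385734366937], [0.5281221724136382, -0.4684405462063844]]
t [252 197   9   6  47] [256.5532 199.383 ] z.09 corners [[0.5975416483223087, 0.18779392794173438], [0.5976786187825314, 0.1594159810407422], [0.5784119308441747, 0.18722894989962102], [0.5785522499753756, 0.1589107251300909]]
s [282 263  10  16 101] [286.4455 270.3267] z.09 corners [[0.6088954011691448, 0.17027909392697183], [0.5857983150491716, 0.15799961071631818], [0.583231664424116, 0.21200202051122707], [0.5608568323027504, 0.20009934857001938]]
s [268 283  10  16 111] [272.7387 290.5315] z.09 corners [[0.6081548379100179, 0.23857197433904692], [0.5859455728847474, 0.22675566718299522], [0.5834702312504092, 0.276692443810288], [0.5619295660650445, 0.26522546911713557]]
s [253 304  11  14  88] [258.0568 310.4659] z.09 corners [[0.6080766555742305, 0.3051891252177581], [0.5845943448413369, 0.29268644028895985], [0.5872181069256188, 0.33571686425535113], [0.5643332138166364, 0.3235267461405263]]
w [252 210  25  18 388] [264.299  218.9613] z.09 corners [[0.606527894008286, 0.32392303875397177], [0.6069174095418282, 0.2934360080895782], [0.5832839279867995, 0.32484989239083784], [0.583693627887145, 0.29391863518381817]]
w [306 211  25  17 317] [318.2808 218.4921] z.09 corners [[0.6060971972774623, 0.258116324901414], [0.6064867703840331, 0.22768601351747947], [0.5841682391467482, 0.2580867422989221], [0.5845768356099792, 0.22723879167110336]]
w [360 210  26  18 401] [372.0998 218.9401] z.09 corners [[0.6082071692788988, 0.19248767286864144], [0.6086101089851136, 0.1609499442765115], [0.5850501694679698, 0.19150333922420126], [0.5854739562870971, 0.15950855696450994]]
```

View pics/w5.png

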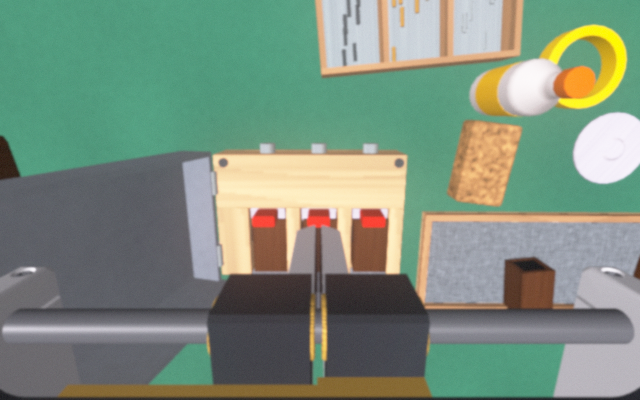

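Wrist view: the three tabs sit at (264,219), (318,218) and (372,219), with back faces at x≈0.598. Starting with bay a.

>>> servo_tool(commands=[-0.01,0.05,0,0,0,0,0,-0.019,0.066,0.05,0,0,0,0,-0.019,0.066,0.1,0,0,0,0,-0.019,0.066,0.15,0,0,0,0,-0.019,0.066,0.18,0,0,0,0,-0.019,0.066,0.192,0,0,0,0,-0.019,0.066,0.192,0,0,0,0,-0.019,0.066,0.192,0,0,0,0])

```text
time: 15.75
tool_pos: [0.6332, 0.1773, 0.0838]
ee_rot: [-3.136, -0.011, 0.01]
wrist_force: [-0.0, -0.4, -0.6]
width: 0.0004
finger_force: 0.0
```

>>> servo_tool(commands=[-0.02,0,0,0,0,0,0,-0.03,0,0,0,0,0,0,-0.042,0,0,0,0,0,0,-0.054,0,0,0,0,0,0,-0.066,0,0,0,0,0,0,-0.078,0,0,0,0,0,0,-0.09,0,0,0,0,0,0,-0.09,0,0,0,0,0,0])

```text
time: 16.75
tool_pos: [0.5407, 0.1761, 0.0804]
ee_rot: [-3.136, -0.006, 0.01]
wrist_force: [0.5, -0.2, -0.3]
width: 0.0005
finger_force: 0.0
```

No reaction force, so I'll check whether the slide moved.

Run:
```python
from h import *
np.set_printoptions(precision=4,suppress=True)
o=robot.get_obs(); print(o["tool_pos"],o["wrist_force"])
s=shot("wrist"); t=shot("side")
for z in(-.011,0,.011,.03): print(z,proj(t,o["tool_pos"]+[0,0,z]),proj(s,o["tool_pos"]+[0,0,z]))
cv2.imwrite("pics/w6.png",np.hstack([cv2.resize(s["img"][130:330,180:440],(400,308)),cv2.resize(t["img"][230:330,240:370],(400,308),interpolation=2)]))
```

```text
[0.5407 0.1761 0.0804] [ 0.478  -0.2039 -0.259 ]
-0.011 [[303.8331 279.5117]] [[317.632  226.1439]]
0 [[303.708  277.1583]] [[317.5083 232.1668]]
0.011 [[303.5809 274.7691]] [[317.371  238.8496]]
0.03 [[303.3569 270.556 ]] [[317.0948 252.2978]]
```

View pics/w6.png

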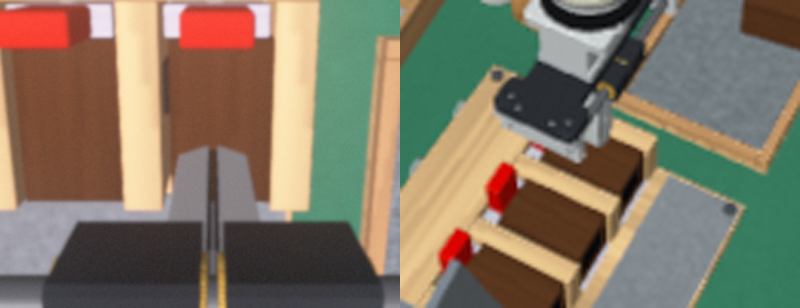

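The fingers passed over tab a; tab and duct haven't moved. The real tip height must be above the nominal one, so I'll back off and probe the deck gently.

>>> servo_tool(commands=[0,0,-0.02,0,0,0,0,0.05,0,-0.02,0,0,0,0,0.095,0,-0.02,0,0,0,0,0.095,0,0,0,0,0,0,0.095,0,0.006,0,0,0,0,0.095,0,0.012,0,0,0,0,0.095,0,0.018,0,0,0,0,0.095,0,0.018,0,0,0,0])

```text
time: 17.85
tool_pos: [0.6359, 0.1771, 0.0628]
ee_rot: [-3.136, -0.005, 0.01]
wrist_force: [0.3, 0.3, 0.2]
width: 0.0004
finger_force: 0.0
```

>>> servo_tool(commands=[0,0,0.004,0,0,0,0,0,0,0.008,0,0,0,0,0,0,0.012,0,0,0,0,0,0,0.012,0,0,0,0])

```text
time: 18.35
tool_pos: [0.6363, 0.177, 0.0502]
ee_rot: [-3.137, -0.005, 0.009]
wrist_force: [0.4, -0.5, -0.3]
width: 0.0003
finger_force: 0.0
```

>>> servo_tool(commands=[0,0,0.004,0,0,0,0,0,0,0.008,0,0,0,0,0,0,0.008,0,0,0,0])

```text
time: 18.73
tool_pos: [0.6372, 0.1772, 0.0476]
ee_rot: [-3.136, -0.009, 0.01]
wrist_force: [-6.0, -1.6, 13.5]
width: 0.0005
finger_force: 6.9
```

Run:
```python
from h import *
np.set_printoptions(precision=4,suppress=True)
s=shot("wrist"); print(s["K"][0,0], robot.get_obs()["tool_pos"])
f=s["K"][0,0]
# w5 pose
T=np.eye(4);T[:3,3]=[.6488,.2424,.2734];T[:3,:3]=R.from_euler('xyz',[-3.1365,-.0055,.0099]).as_matrix()
s["E"]=T@np.array(s["hand_eye"])
for b in(0,.012,.023):
    for y in(.310,.242,.174): print(b,[proj(s,[x,y,z-b]).round(1).tolist() for x,z in((.598,.09),(.584,.09),(.598,.06))])
d=spotter.trace
im=cv2.imread("pics/w5.png"); hsv=cv2.cvtColor(im,cv2.COLOR_BGR2HSV)
print(im[150:160:1,320].tolist(), im[140:160,270].sum(1))
# jig back edge x: .5045+.166=.6705 z=.06 ; corners y
for b in(0,.012,.023): print(b,proj(s,[[.6705,.131,.06-b],[.6705,.376,.06-b]]).round(1).tolist(),"lane corner(.4185,.087,.018)(.578,.086,.018)",proj(s,[[.4185,.087,.018-b],[.578,.0865,.018-b]]).round(1).tolist())
```

```text
325.8564061823438 [0.6372 0.1772 0.0475]
0 [[[262.5, 216.0]], [[262.9, 226.9]], [[266.4, 208.8]]]
0 [[[318.5, 216.7]], [[318.4, 227.6]], [[318.6, 209.4]]]
0 [[[374.6, 217.3]], [[374.0, 228.2]], [[370.9, 210.0]]]
0.012 [[[264.1, 213.0]], [[264.5, 223.6]], [[267.8, 206.2]]]
0.012 [[[318.6, 213.6]], [[318.4, 224.2]], [[318.7, 206.7]]]
0.012 [[[373.1, 214.3]], [[372.5, 224.9]], [[369.5, 207.3]]]
0.023 [[[265.5, 210.4]], [[265.9, 220.7]], [[269.1, 203.9]]]
0.023 [[[318.6, 211.0]], [[318.5, 221.4]], [[318.7, 204.4]]]
0.023 [[[371.7, 211.6]], [[371.2, 222.0]], [[368.4, 205.0]]]
[[212, 208, 206], [209, 206, 203], [196, 196, 197], [165, 176, 190], [142, 172, 205], [153, 198, 234], [170, 219, 246], [170, 219, 246], [172, 220, 247], [174, 222, 248]] [385 389 389 438 500 539 558 560 555 554 561 564 545 503 524 603 643 650
 657 662]
0 [[408.5, 154.7], [211.7, 152.5]] lane corner(.4185,.087,.018)(.578,.086,.018) [[416.5, 312.3], [426.5, 215.3]]
0.012 [[406.0, 153.4], [214.7, 151.3]] lane corner(.4185,.087,.018)(.578,.086,.018) [[414.4, 307.8], [424.0, 212.8]]
0.023 [[403.9, 152.4], [217.4, 150.3]] lane corner(.4185,.087,.018)(.578,.086,.018) [[412.5, 303.9], [421.7, 210.6]]
```

Deck contact at reported z=0.0478, so the tips sit about 12 mm above the reported TCP. Redoing push a at z=0.058.

>>> servo_tool(commands=[0,0,-0.016,0,0,0,0,-0.015,0,-0.016,0,0,0,0,-0.03,0,-0.016,0,0,0,0,-0.045,0,-0.016,0,0,0,0,-0.06,0,-0.016,0,0,0,0,-0.075,0,-0.016,0,0,0,0,-0.088,0,-0.016,0,0,0,0,-0.098,0,-0.016,0,0,0,0,-0.098,0,-0.016,0,0,0,0])

```text
time: 19.9
tool_pos: [0.5497, 0.1763, 0.06]
ee_rot: [-3.135, -0.032, 0.008]
wrist_force: [24.6, 1.6, -13.9]
width: 0.0003
finger_force: 12.0
```

>>> servo_tool(commands=[0.03,0,0,0,0,0,0,0.08,0,0,0,0,0,0,0.096,0,-0.045,0,0,0,0,0.096,-0.05,-0.045,0,0,0,0,0.096,-0.066,-0.045,0,0,0,0,0.096,-0.066,-0.045,0,0,0,0,0.096,-0.066,0,0,0,0,0,0.096,-0.066,0,0,0,0,0,0.096,-0.066,0,0,0,0,0])

```text
time: 21.02
tool_pos: [0.6342, 0.2421, 0.0599]
ee_rot: [-3.137, -0.006, 0.008]
wrist_force: [0.1, -0.4, 0.8]
width: 0.0005
finger_force: 0.0
```

>>> servo_tool(commands=[-0.02,0,0,0,0,0,0,-0.03,0,0,0,0,0,0,-0.045,0,0,0,0,0,0,-0.06,0,0,0,0,0,0,-0.075,0,0,0,0,0,0,-0.087,0,0,0,0,0,0,-0.094,0,0,0,0,0,0,-0.094,0,0,0,0,0,0])

```text
time: 22.02
tool_pos: [0.5492, 0.2421, 0.062]
ee_rot: [-3.134, -0.028, 0.008]
wrist_force: [18.8, 0.5, -9.1]
width: 0.0008
finger_force: 8.8
```

>>> servo_tool(commands=[0.03,0,0,0,0,0,0,0.08,0,0,0,0,0,0,0.094,0,-0.05,0,0,0,0,0.094,-0.01,-0.09,10,0,0,0,0.094,-0.04,-0.09,20,0,0,0,0.094,-0.066,-0.09,30,0,0,0,0.094,-0.066,-0.05,30,0,0,0,0.094,-0.066,-0.02,30,0,0,0,0.094,-0.066,-0.003,30,0,0,0,0.094,-0.066,-0.003,30,0,0,0])

```text
time: 23.28
tool_pos: [0.6329, 0.3089, 0.062]
ee_rot: [-2.613, -0.004, 0.01]
wrist_force: [0.0, 0.4, 0.8]
width: 0.0004
finger_force: 0.0
```

>>> servo_tool(commands=[-0.02,0,0,0,0,0,0,-0.03,0,0,0,0,0,0,-0.045,0,0,0,0,0,0,-0.06,0,0,0,0,0,0,-0.075,0,0,0,0,0,0,-0.087,0,0,0,0,0,0,-0.094,0,0,0,0,0,0,-0.094,0,0,0,0,0,0])

```text
time: 24.28
tool_pos: [0.5484, 0.3083, 0.0654]
ee_rot: [-2.612, -0.026, 0.0]
wrist_force: [16.4, 6.6, -8.8]
width: 0.0003
finger_force: 8.4
```

>>> servo_tool(commands=[0.03,0,0,0,0,0,0,0.09,0,0,0,0,0,0,0.09,-0.03,-0.05,0,0,0,0.03,0.09,-0.055,-0.095,-10,0,0,0.06,0.09,-0.085,-0.15,-20,0,0,0.08,0.09,-0.1,-0.173,-30,0,0,0.09,0.09,-0.1,-0.173,-30,0,0,0.09])

```text
time: 25.15
tool_pos: [0.6286, 0.3128, 0.2685]
ee_rot: [-3.132, -0.016, 0.015]
wrist_force: [-0.0, -0.6, 1.8]
width: 0.0471
finger_force: 0.0
```

>>> servo_tool(commands=[-0.04,0.05,-0.02,0,0,0,0.09,-0.08,0.1,-0.04,0,0,0,0.09,-0.12,0.15,-0.06,0,0,0,0.09,-0.16,0.2,-0.08,0,0,0,0.09,-0.2,0.23,-0.09,0,0,0,0.09,-0.22,0.23,-0.1,0,0,0,0.09,-0.22,0.23,-0.1,0,0,0,0.09])

```text
time: 26.02
tool_pos: [0.4087, 0.0744, 0.3609]
ee_rot: [-3.135, -0.01, 0.007]
wrist_force: [0.7, 1.0, -0.0]
width: 0.0895
finger_force: 0.0
```

```bash
cat > d.py <<'E'
from h import *
np.set_printoptions(precision=4,suppress=True)
o=robot.get_obs(); print(o["time"],o["tool_pos"],o["ee_rot"],o["wrist_force"],o["width"])
s=shot("top"); w=shot("wrist")
def brown(s,lo,hi):
    hsv=cv2.cvtColor(s["img"],cv2.COLOR_BGR2HSV); return ((hsv[...,1]>90)&(hsv[...,2]<130)&((hsv[...,0]<20)|(hsv[...,0]>170))).astype(np.uint8)
m=brown(s,0,0); m[:,:170]=0;m[:,470:]=0;m[:190]=0;m[262:]=0
n,l,st,ce=cv2.connectedComponentsWithStats(m)
for i in range(1,n):
    if st[i,4]>60:
        r=cv2.minAreaRect(np.argwhere(l==i)[:,::-1].astype(np.float32)); print(st[i],np.round(r[1],1),round(r[2],1),atz(s,r[0],.052))
import sys
cv2.imwrite(f"pics/{sys.argv[1]}.png",np.vstack([cv2.resize(s["img"][160:270,160:480],(640,220),interpolation=2),cv2.resize(w["img"],(560,350))[:, :].copy() if 0 else cv2.copyMakeBorder(cv2.resize(w["img"],(560,350)),0,0,0,80,0)]))
E
python3 d.py v9
```

```text
26.025 [0.4087 0.0744 0.3609] [-3.1352 -0.0098  0.0068] [ 0.7111  0.9722 -0.0095] 0.08949869665684956
[424 209  19  16 146] [15. 18.] 90.0 [[ 0.5437 -0.3874  0.052 ]]
[388 214  16  24 346] [14.8 23.2] 3.6 [[ 0.5142 -0.2681  0.052 ]]
[208 222  15  24 345] [23. 14.] 90.0 [[0.4854 0.3082 0.052 ]]
[326 227  16  26 320] [24.5 13.4] 83.7 [[ 0.4684 -0.0703  0.052 ]]
[425 234  19  15 143] [14. 18.] 90.0 [[ 0.4655 -0.3879  0.052 ]]
```

View pics/v9.png

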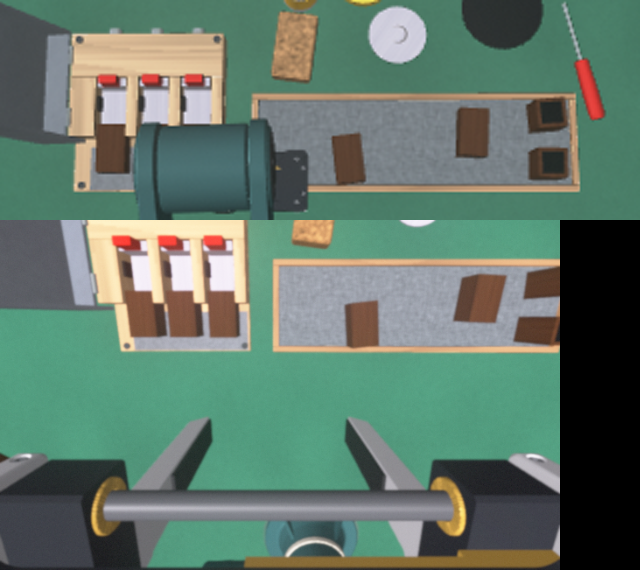

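All three ducts are out over the apron and the tabs have sprung back. Fallen A has been knocked to about (0.468, −0.070); B is at (0.514, −0.268). Planner helper next.

```bash
cat > plan.py <<'E'
from h import *
def Rw(yaw,tilt): return (R.from_euler('z',yaw,degrees=True)*R.from_euler('x',180,degrees=True)*R.from_euler('y',tilt,degrees=True))
def plan(wps,start=None,yaw0=0,tilt0=0):
    """wps: (x,y,z,yaw,tilt,grip,nrows); prints calls of <=10 rows"""
    if start is None:
        o=robot.get_obs(); p=np.array(o["tool_pos"]); r0=R.from_euler('xyz',o["ee_rot"])
    else: p=np.array(start,float); r0=Rw(yaw0,tilt0)
    y,t=yaw0,tilt0; seq=[]; q=p.copy()
    for X,Y,Z,yw,tl,g,n in wps:
        for i in range(1,n+1):
            a=i/n; seq.append((q+(np.array([X,Y,Z])-q)*a, Rw(y+(yw-y)*a,t+(tl-t)*a), g))
        q=np.array([X,Y,Z]); y,t=yw,tl
    base=(p,r0)
    for k in range(0,len(seq),10):
        rows=[]
        for (P,Q,g) in seq[k:k+10]:
            d=base[1].inv().apply(P-base[0]); v=(base[1].inv()*Q).as_rotvec(degrees=True)
            rows+=[*[round(float(x),3)+0. for x in d],*[round(float(x),1)+0. for x in v],g]
        print(rows,"\n"); base=seq[min(k+9,len(seq)-1)][:2]
E
python3 - <<'E'
from plan import *
plan([(.40,-.03,.25,3,25,.09,4),(.402,-.070,.071,6.3,50,.09,5),(.402,-.070,.071,6.3,50,.09,1),(.479,-.070,.010,6.3,50,.09,5),(.479,-.070,.007,6.3,50,.09,2)])
E
```

```text
[-0.003, 0.026, 0.027, -0.3, 5.9, -0.3, 0.09, -0.006, 0.053, 0.054, -0.2, 12.2, -1.0, 0.09, -0.008, 0.079, 0.081, 0.0, 18.4, -1.8, 0.09, -0.011, 0.106, 0.108, 0.2, 24.7, -2.5, 0.09, -0.011, 0.114, 0.144, 0.5, 29.7, -3.2, 0.09, -0.011, 0.122, 0.18, 0.9, 34.7, -3.8, 0.09, -0.011, 0.13, 0.215, 1.3, 39.7, -4.4, 0.09, -0.011, 0.139, 0.251, 1.7, 44.6, -5.0, 0.09, -0.011, 0.147, 0.287, 2.2, 49.6, -5.6, 0.09, -0.011, 0.147, 0.287, 2.2, 49.6, -5.6, 0.09] 

[0.0, 0.002, 0.02, 0.0, 0.0, 0.0, 0.09, 0.001, 0.003, 0.039, 0.0, 0.0, 0.0, 0.09, 0.001, 0.005, 0.059, 0.0, 0.0, 0.0, 0.09, 0.002, 0.007, 0.078, 0.0, 0.0, 0.0, 0.09, 0.002, 0.008, 0.098, 0.0, 0.0, 0.0, 0.09, 0.001, 0.008, 0.099, 0.0, 0.0, 0.0, 0.09, 0.0, 0.008, 0.1, 0.0, 0.0, 0.0, 0.09]
```

>>> servo_tool(commands=[-0.003,0.026,0.027,0,5.9,0,0.09,-0.006,0.053,0.054,0,12.2,-1.0,0.09,-0.008,0.079,0.081,0.0,18.4,-1.8,0.09,-0.011,0.106,0.108,0.2,24.7,-2.5,0.09,-0.011,0.114,0.144,0.5,29.7,-3.2,0.09,-0.011,0.122,0.18,0.9,34.7,-3.8,0.09,-0.011,0.13,0.215,1.3,39.7,-4.4,0.09,-0.011,0.139,0.251,1.7,44.6,-5.0,0.09,-0.011,0.147,0.287,2.2,49.6,-5.6,0.09,-0.011,0.147,0.287,2.2,49.6,-5.6,0.09])

```text
time: 27.38
tool_pos: [0.4096, -0.0771, 0.0572]
ee_rot: [-3.108, -0.86, 0.086]
wrist_force: [-0.8, 0.3, 0.1]
width: 0.09
finger_force: 0.0
```

>>> servo_tool(commands=[0.0,0.002,0.02,0.0,0.0,0.0,0.09,0.001,0.003,0.039,0.0,0.0,0.0,0.09,0.001,0.005,0.059,0.0,0.0,0.0,0.09,0.002,0.007,0.078,0.0,0.0,0.0,0.09,0.002,0.008,0.09,0.0,0.0,0.0,0.09,0.001,0.008,0.09,0.0,0.0,0.0,0.09])

```text
time: 28.12
tool_pos: [0.4865, -0.0785, 0.0119]
ee_rot: [-3.135, -0.872, 0.118]
wrist_force: [-0.6, -0.2, -0.1]
width: 0.0902
finger_force: 0.0
```

>>> servo_tool(commands=[-0.005,-0.008,0,0,0,0,0.09,-0.005,-0.008,0,0,0,0,0.04,-0.005,-0.008,0,0,0,0,0.03,-0.005,-0.008,0,0,0,0,0.03,-0.005,-0.008,0,0,0,0,0.03,-0.005,-0.008,0,0,0,0,0.03,-0.005,-0.008,0,0,0,0,0.03])

```text
time: 29.0
tool_pos: [0.4793, -0.0715, 0.0056]
ee_rot: [-3.133, -0.87, 0.112]
wrist_force: [-0.7, -0.7, 1.8]
width: 0.0458
finger_force: 30.0
```

Run:
```python
from plan import *
plan([(.48,-.07,.10,6.3,50,.03,3),(.495,-.05,.14,0,-40,.03,10),(.495,-.05,.14,0,-40,.03,1),(.495,-.05,.028,0,-40,.03,4),(.495,-.05,.022,0,-40,.03,2)],yaw0=6.3,tilt0=50)
```

```text
[0.024, -0.001, -0.02, -0.6, 0.1, 0.1, 0.03, 0.048, -0.001, -0.04, -0.6, 0.1, 0.1, 0.03, 0.073, -0.002, -0.06, -0.6, 0.1, 0.1, 0.03, 0.077, -0.004, -0.061, -1.0, -8.9, 0.6, 0.03, 0.081, -0.006, -0.063, -1.4, -17.9, 1.1, 0.03, 0.085, -0.007, -0.064, -1.7, -26.8, 1.8, 0.03, 0.089, -0.009, -0.065, -1.9, -35.8, 2.4, 0.03, 0.094, -0.011, -0.066, -2.0, -44.8, 3.2, 0.03, 0.098, -0.013, -0.068, -2.0, -53.8, 4.0, 0.03, 0.102, -0.015, -0.069, -1.9, -62.8, 4.8, 0.03] 

[0.001, -0.002, -0.004, 0.2, -9.0, 0.6, 0.03, 0.001, -0.004, -0.008, 0.5, -18.0, 1.2, 0.03, 0.002, -0.006, -0.013, 0.9, -27.0, 1.7, 0.03, 0.002, -0.006, -0.013, 0.9, -27.0, 1.7, 0.03, 0.008, -0.006, 0.015, 0.9, -27.0, 1.7, 0.03, 0.014, -0.006, 0.042, 0.9, -27.0, 1.7, 0.03, 0.021, -0.006, 0.069, 0.9, -27.0, 1.7, 0.03, 0.027, -0.006, 0.096, 0.9, -27.0, 1.7, 0.03, 0.028, -0.006, 0.099, 0.9, -27.0, 1.7, 0.03, 0.028, -0.006, 0.102, 0.9, -27.0, 1.7, 0.03]
```

>>> servo_tool(commands=[0.024,0,-0.02,0,0,0,0.03,0.048,-0.001,-0.04,0,0,0,0.03,0.073,-0.002,-0.06,0,0,0,0.03,0.077,-0.004,-0.061,-1.0,-8.9,0.6,0.03,0.081,-0.006,-0.063,-1.4,-17.9,1.1,0.03,0.085,-0.007,-0.064,-1.7,-26.8,1.8,0.03,0.089,-0.009,-0.065,-1.9,-35.8,2.4,0.03,0.094,-0.011,-0.066,-2.0,-44.8,3.2,0.03,0.098,-0.013,-0.068,-2.0,-53.8,4.0,0.03,0.102,-0.015,-0.069,-1.9,-62.8,4.8,0.03])

```text
time: 30.25
tool_pos: [0.4912, -0.0554, 0.1284]
ee_rot: [-3.142, 0.231, 0.033]
wrist_force: [-0.1, -0.5, -0.5]
width: 0.0459
finger_force: 30.0
```

>>> servo_tool(commands=[0.001,-0.002,-0.004,0.2,-9.0,0.6,0.03,0.001,-0.004,-0.008,0.5,-18.0,1.2,0.03,0.002,-0.006,-0.013,0.9,-27.0,1.7,0.03,0.002,-0.006,-0.013,0.9,-27.0,1.7,0.03,0.002,-0.006,-0.013,0.9,-27.0,1.7,0.03])

```text
time: 30.88
tool_pos: [0.4951, -0.0495, 0.1403]
ee_rot: [-3.14, 0.697, 0.001]
wrist_force: [-0.1, -0.4, -0.3]
width: 0.0461
finger_force: 30.0
```

Run:
```python
from plan import *
o=robot.get_obs(); print(o["joint_positions"],o["tool_pos"],o["ee_rot"]); e=R.from_euler('xyz',o["ee_rot"]); print("err vs",(Rw(0,-40).inv()*e).as_rotvec(degrees=True).round(1), "toolz",e.apply([0,0,1]))
plan([(.495,-.05,.030,0,-40,.03,4),(.495,-.05,.022,0,-40,.03,2),(.495,-.05,.022,0,-40,.03,1)],yaw0=0,tilt0=-40)
```

```text
[-0.14595512  0.54242398  1.06357632 -0.11655525  2.22392215  1.38661044] [ 0.49505405 -0.04948219  0.14027163] [-3.13985195e+00  6.96762051e-01  1.17612582e-03]
err vs [ 0.1  0.1 -0.1] toolz [-0.64173843  0.00098594 -0.76692296]
[0.018, 0.0, 0.021, -0.1, -0.1, 0.1, 0.03, 0.035, 0.0, 0.042, -0.1, -0.1, 0.1, 0.03, 0.053, 0.0, 0.063, -0.1, -0.1, 0.1, 0.03, 0.071, 0.001, 0.085, -0.1, -0.1, 0.1, 0.03, 0.073, 0.001, 0.088, -0.1, -0.1, 0.1, 0.03, 0.076, 0.001, 0.091, -0.1, -0.1, 0.1, 0.03, 0.076, 0.001, 0.091, -0.1, -0.1, 0.1, 0.03]
```

>>> servo_tool(commands=[0.018,0.0,0.021,0,0,0,0.03,0.035,0.0,0.042,0,0,0,0.03,0.053,0.0,0.063,0,0,0,0.03,0.071,0.001,0.085,0,0,0,0.03,0.073,0.001,0.088,0,0,0,0.03,0.076,0.001,0.091,0,0,0,0.03,0.076,0.001,0.091,0,0,0,0.03])

```text
time: 31.75
tool_pos: [0.4956, -0.0503, 0.032]
ee_rot: [3.141, 0.691, -0.001]
wrist_force: [0.7, 1.2, 20.7]
width: 0.0459
finger_force: 30.0
```

The duct touched the floor earlier than expected. That fits the poses being right and the tips ending 12 mm behind the TCP. Easing pressure and releasing.

>>> servo_tool(commands=[-0.005,0,-0.006,0,0,0,0.03,-0.006,0,-0.007,0,0,0,0.03,-0.006,0,-0.007,0,0,0,0.066,-0.006,0,-0.007,0,0,0,0.066,-0.006,0,-0.007,0,0,0,0.066,-0.006,0,-0.037,0,0,0,0.066,-0.006,0,-0.087,0,0,0,0.066,-0.006,0,-0.137,0,0,0,0.066,-0.006,0,-0.137,0,0,0,0.066])

```text
time: 32.88
tool_pos: [0.5812, -0.0506, 0.1326]
ee_rot: [-3.141, 0.691, 0.0]
wrist_force: [-0.4, -1.0, 0.0]
width: 0.0658
finger_force: 0.0
```

Run:
```python
from h import *
o=robot.get_obs(); print(o["tool_pos"],o["ee_rot"],o["width"],o["wrist_force"])
t=shot("top"); s=shot("side")
for sh in(t,s):
  for k in("stood_1","fallen_1"):
    for d in spotter.trace(k,sh)[:5]:
        if d["conf"]>.4: print(sh["shot"],k,round(d["conf"],2),d["box"],atz(sh,np.argwhere(d["region"]).mean(0)[::-1],.044)[0].round(3))
cv2.imwrite("pics/v10.png",np.vstack([cv2.resize(t["img"][160:270,160:480],(640,220),interpolation=2),cv2.resize(s["img"][130:290,300:460],(640,380)[:2],interpolation=2)]))
```

```text
[ 0.58120102 -0.0506452   0.13260109] [-3.14132010e+00  6.90849166e-01  4.42291593e-04] 0.06576598591529266 [-0.43493534 -1.03584046  0.03742838]
24 stood_1 0.74 [421.8, 210.6, 20.0, 16.1] [ 0.543 -0.389  0.044]
24 stood_1 0.56 [425.4, 239.1, 18.6, 12.8] [ 0.465 -0.389  0.044]
24 fallen_1 0.9 [387.4, 212.0, 19.3, 30.3] [ 0.514 -0.27   0.044]
25 stood_1 0.68 [371.0, 155.7, 18.3, 17.2] [ 0.543 -0.354  0.044]
25 stood_1 0.68 [158.8, 295.8, 123.5, 82.5] [0.641 0.391 0.044]
25 stood_1 0.49 [279.8, 216.4, 35.6, 35.5] [0.649 0.034 0.044]
25 fallen_1 0.82 [364.4, 171.5, 17.5, 33.4] [ 0.524 -0.246  0.044]
25 fallen_1 0.63 [337.1, 212.5, 23.4, 34.2] [ 0.52  -0.049  0.044]
25 fallen_1 0.6 [159.3, 294.2, 122.1, 87.0] [0.641 0.392 0.044]
```

View pics/v10.png

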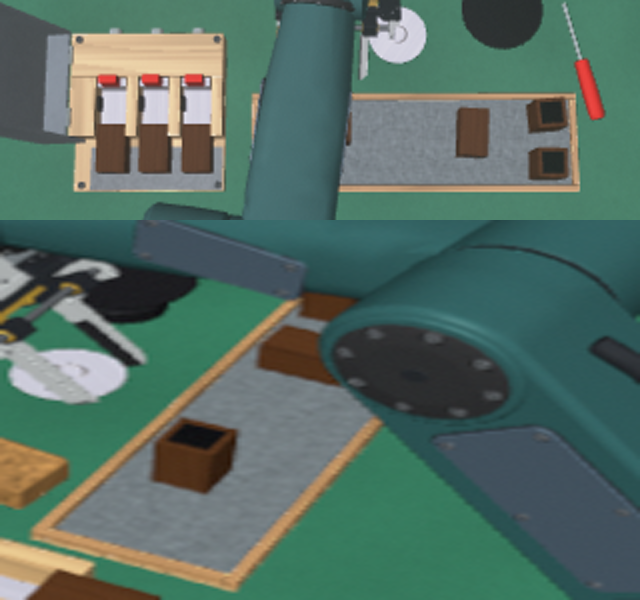

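A now stands upright, with its black top at crop (195,440). B is next.

Run:
```python
from plan import *
plan([(.56,-.10,.20,0,-25,.09,2),(.457,-.264,.16,-2,50,.09,8),(.457,-.264,.072,-2,50,.09,2),(.457,-.264,.072,-2,50,.09,1),(.534,-.264,.009,-2,50,.09,5),(.534,-.264,.008,-2,50,.09,2)],yaw0=0,tilt0=-39.6)
```

```text
[-0.029, 0.025, -0.022, -0.1, 8.0, 0.1, 0.09, -0.059, 0.05, -0.043, -0.1, 15.3, 0.1, 0.09, -0.066, 0.07, -0.031, 0.0, 24.6, 0.3, 0.09, -0.072, 0.091, -0.019, 0.1, 34.0, 0.5, 0.09, -0.079, 0.111, -0.007, 0.1, 43.4, 0.8, 0.09, -0.085, 0.132, 0.005, 0.1, 52.8, 1.0, 0.09, -0.092, 0.152, 0.017, 0.1, 62.1, 1.3, 0.09, -0.099, 0.173, 0.029, 0.0, 71.5, 1.6, 0.09, -0.105, 0.193, 0.041, -0.1, 80.9, 1.9, 0.09, -0.112, 0.214, 0.053, -0.3, 90.2, 2.2, 0.09] 

[-0.034, 0.0, 0.028, 0.0, 0.0, 0.0, 0.09, -0.067, 0.0, 0.057, 0.0, 0.0, 0.0, 0.09, -0.067, 0.0, 0.057, 0.0, 0.0, 0.0, 0.09, -0.067, -0.001, 0.076, 0.0, 0.0, 0.0, 0.09, -0.067, -0.001, 0.096, 0.0, 0.0, 0.0, 0.09, -0.067, -0.002, 0.116, 0.0, 0.0, 0.0, 0.09, -0.066, -0.002, 0.136, 0.0, 0.0, 0.0, 0.09, -0.066, -0.003, 0.156, 0.0, 0.0, 0.0, 0.09, -0.067, -0.003, 0.156, 0.0, 0.0, 0.0, 0.09, -0.067, -0.003, 0.157, 0.0, 0.0, 0.0, 0.09]
```

>>> servo_tool(commands=[-0.029,0.025,-0.022,0,8.0,0,0.09,-0.059,0.05,-0.043,0,15.3,0,0.09,-0.066,0.07,-0.031,0.0,24.6,0.3,0.09,-0.072,0.091,-0.019,0.1,34.0,0.5,0.09,-0.079,0.111,-0.007,0.1,43.4,0.8,0.09,-0.085,0.132,0.005,0.1,52.8,1.0,0.09,-0.092,0.152,0.017,0.1,62.1,1.3,0.09,-0.099,0.173,0.029,0.0,71.5,1.6,0.09,-0.105,0.193,0.041,0,80.9,1.9,0.09,-0.112,0.214,0.053,0,90.2,2.2,0.09])

```text
time: 34.42
tool_pos: [0.4577, -0.2632, 0.161]
ee_rot: [-3.137, -0.876, -0.038]
wrist_force: [1.1, 0.5, -1.0]
width: 0.0896
finger_force: 0.0
```

>>> servo_tool(commands=[-0.034,0.0,0.028,0.0,0.0,0.0,0.09,-0.067,0.0,0.057,0.0,0.0,0.0,0.09,-0.067,0.0,0.057,0.0,0.0,0.0,0.09,-0.067,-0.001,0.076,0.0,0.0,0.0,0.09,-0.067,-0.001,0.096,0.0,0.0,0.0,0.09,-0.067,-0.002,0.11,0.0,0.0,0.0,0.09,-0.067,-0.002,0.11,0.0,0.0,0.0,0.09])

```text
time: 35.3
tool_pos: [0.5007, -0.2617, 0.0399]
ee_rot: [-3.133, -0.872, -0.038]
wrist_force: [0.2, -0.1, 0.1]
width: 0.09
finger_force: 0.0
```

Run:
```python
from plan import *
o=robot.get_obs(); print(o["tool_pos"],o["ee_rot"],o["wrist_force"])
plan([(.534,-.264,.008,-2,50,.09,4),(.534,-.264,.008,-2,50,.09,1),(.534,-.264,.008,-2,50,.03,5)],yaw0=-2,tilt0=50)
```

```text
[ 0.50071678 -0.26174357  0.03988861] [-3.13327729 -0.87150113 -0.03798907] [ 0.16103194 -0.14803291  0.05539248]
[-0.001, 0.0, 0.012, -0.3, 0.1, -0.1, 0.09, -0.001, 0.001, 0.023, -0.3, 0.1, -0.1, 0.09, -0.002, 0.001, 0.035, -0.3, 0.1, -0.1, 0.09, -0.003, 0.001, 0.046, -0.3, 0.1, -0.1, 0.09, -0.003, 0.001, 0.046, -0.3, 0.1, -0.1, 0.09, -0.003, 0.001, 0.046, -0.3, 0.1, -0.1, 0.03, -0.003, 0.001, 0.046, -0.3, 0.1, -0.1, 0.03, -0.003, 0.001, 0.046, -0.3, 0.1, -0.1, 0.03, -0.003, 0.001, 0.046, -0.3, 0.1, -0.1, 0.03, -0.003, 0.001, 0.046, -0.3, 0.1, -0.1, 0.03]
```

>>> servo_tool(commands=[-0.001,0.0,0.012,0,0,0,0.09,-0.001,0.001,0.023,0,0,0,0.09,-0.002,0.001,0.035,0,0,0,0.09,-0.003,0.001,0.046,0,0,0,0.09,-0.003,0.001,0.046,0,0,0,0.09,-0.003,0.001,0.046,0,0,0,0.03,-0.003,0.001,0.046,0,0,0,0.03,-0.003,0.001,0.046,0,0,0,0.03,-0.003,0.001,0.046,0,0,0,0.03,-0.003,0.001,0.046,0,0,0,0.03])

```text
time: 36.55
tool_pos: [0.5333, -0.2648, 0.0078]
ee_rot: [-3.135, -0.872, -0.039]
wrist_force: [-1.4, -0.3, -0.1]
width: 0.0458
finger_force: 30.0
```

Run:
```python
from plan import *
o=robot.get_obs(); print(o["tool_pos"],o["width"])
plan([(.525,-.264,.12,-2,50,.03,3),(.484,-.265,.12,0,-40,.03,10),(.484,-.265,.035,0,-40,.03,3),(.484,-.265,.028,0,-40,.03,2),(.484,-.265,.028,0,-40,.03,1)],yaw0=-2,tilt0=50)
```

```text
[ 0.53326657 -0.26484588  0.00783029] 0.04583305221396018
[0.027, 0.0, -0.026, -0.2, 0.1, -0.2, 0.03, 0.054, -0.001, -0.052, -0.2, 0.1, -0.2, 0.03, 0.081, -0.001, -0.079, -0.2, 0.1, -0.2, 0.03, 0.078, -0.001, -0.082, -0.1, -8.9, -0.3, 0.03, 0.075, -0.001, -0.085, 0.0, -17.9, -0.4, 0.03, 0.073, 0.0, -0.088, 0.1, -26.9, -0.6, 0.03, 0.07, 0.0, -0.091, 0.2, -35.9, -0.8, 0.03, 0.067, 0.0, -0.094, 0.2, -44.9, -1.0, 0.03, 0.065, 0.0, -0.097, 0.2, -53.9, -1.2, 0.03, 0.062, 0.001, -0.1, 0.2, -62.9, -1.4, 0.03] 

[-0.004, 0.0, 0.001, -0.1, -9.0, -0.2, 0.03, -0.008, 0.0, 0.002, -0.2, -18.0, -0.4, 0.03, -0.012, 0.0, 0.003, -0.3, -27.0, -0.5, 0.03, -0.006, 0.0, 0.03, -0.3, -27.0, -0.5, 0.03, 0.001, 0.0, 0.058, -0.3, -27.0, -0.5, 0.03, 0.007, 0.0, 0.086, -0.3, -27.0, -0.5, 0.03, 0.008, 0.0, 0.089, -0.3, -27.0, -0.5, 0.03, 0.009, 0.0, 0.092, -0.3, -27.0, -0.5, 0.03, 0.009, 0.0, 0.092, -0.3, -27.0, -0.5, 0.03]
```

>>> servo_tool(commands=[0.027,0.0,-0.026,0,0,0,0.03,0.054,-0.001,-0.052,0,0,0,0.03,0.081,-0.001,-0.079,0,0,0,0.03,0.078,-0.001,-0.082,0,-8.9,-0.3,0.03,0.075,-0.001,-0.085,0.0,-17.9,-0.4,0.03,0.073,0.0,-0.088,0.1,-26.9,-0.6,0.03,0.07,0.0,-0.091,0.2,-35.9,-0.8,0.03,0.067,0.0,-0.094,0.2,-44.9,-1.0,0.03,0.065,0.0,-0.097,0.2,-53.9,-1.2,0.03,0.062,0.001,-0.1,0.2,-62.9,-1.4,0.03])

```text
time: 37.8
tool_pos: [0.4968, -0.2646, 0.1198]
ee_rot: [-3.141, 0.231, -0.01]
wrist_force: [0.9, 0.3, -1.4]
width: 0.0459
finger_force: 30.0
```

>>> servo_tool(commands=[-0.004,0.0,0.001,0,-9.0,-0.2,0.03,-0.008,0.0,0.002,0,-18.0,-0.4,0.03,-0.012,0.0,0.003,0,-27.0,-0.5,0.03,-0.006,0.0,0.03,0,-27.0,-0.5,0.03,0.001,0.0,0.058,0,-27.0,-0.5,0.03,0.007,0.0,0.086,0,-27.0,-0.5,0.03,0.009,0.0,0.092,0,-27.0,-0.5,0.03,0.009,0.0,0.092,0,-27.0,-0.5,0.03,0.009,0.0,0.092,0,-27.0,-0.5,0.03])

```text
time: 38.92
tool_pos: [0.4853, -0.2648, 0.0281]
ee_rot: [-3.136, 0.696, 0.001]
wrist_force: [0.3, 0.5, -1.5]
width: 0.0459
finger_force: 30.0
```

>>> servo_tool(commands=[0.002,0,0.002,0,0,0,0.03,0.003,0,0.004,0,0,0,0.03,0.003,0,0.004,0,0,0,0.03])

```text
time: 39.3
tool_pos: [0.4857, -0.2649, 0.0266]
ee_rot: [-3.139, 0.695, -0.001]
wrist_force: [3.1, 0.8, 9.5]
width: 0.0457
finger_force: 30.0
```

>>> servo_tool(commands=[-0.002,0,-0.002,0,0,0,0.03,-0.002,0,-0.002,0,0,0,0.062,-0.002,0,-0.002,0,0,0,0.062,-0.002,0,-0.002,0,0,0,0.062,-0.002,0,-0.04,0,0,0,0.062,-0.002,0,-0.09,0,0,0,0.062,-0.002,0,-0.13,0,0,0,0.062,-0.002,0,-0.13,0,0,0,0.062])

```text
time: 40.3
tool_pos: [0.5685, -0.2655, 0.1253]
ee_rot: [-3.139, 0.692, -0.0]
wrist_force: [0.6, -0.5, -0.0]
width: 0.0622
finger_force: 0.0
```

```bash
cat > chk.py <<'E'
from h import *
np.set_printoptions(precision=3,suppress=True)
o=robot.get_obs(); print(o["time"],o["tool_pos"],o["ee_rot"],o["width"],o["wrist_force"])
for n in("top","side"):
    sh=shot(n)
    for k in("stood_1","fallen_1"):
        for d in spotter.trace(k,sh)[:7]:
            if d["conf"]>.4: print(n,k,round(d["conf"],2),np.round(d["box"]),atz(sh,np.argwhere(d["region"]).mean(0)[::-1],.044)[0])
    cv2.imwrite(f"pics/chk_{n}_{o['time']:.1f}.png",sh["img"])
E
python3 chk.py
python3 - <<'E'
from plan import *
o=robot.get_obs()
cx=.4865
plan([(.54,-.15,.25,0,-20,.09,4),(.45,.12,.20,0,40,.09,6),(.43,.176,.09,0,50,.09,3),(cx+.012-.055,.176,.013+.046,0,50,.09,2),(cx+.012-.055,.176,.013+.046,0,50,.09,1)],yaw0=0,tilt0=-40)
E
```

```text
40.3 [ 0.569 -0.266  0.125] [-3.139  0.692 -0.   ] 0.06224262553676061 [ 0.616 -0.502 -0.006]
top stood_1 0.78 [421. 210.  20.  14.] [ 0.542 -0.389  0.044]
top stood_1 0.72 [426. 237.  19.  15.] [ 0.464 -0.389  0.044]
top stood_1 0.58 [251. 198.  13.   5.] [0.593 0.175 0.044]
top fallen_1 0.76 [319. 218.  19.  12.] [ 0.519 -0.052  0.044]
top fallen_1 0.68 [389. 222.  15.  16.] [ 0.504 -0.267  0.044]
top fallen_1 0.57 [344. 165.  24.  26.] [ 0.68  -0.137  0.044]
top fallen_1 0.44 [295. 164.  25.  37.] [0.653 0.017 0.044]
side fallen_1 0.78 [370. 170.  14.  31.] [ 0.509 -0.257  0.044]
side fallen_1 0.65 [339. 216.  23.  30.] [ 0.522 -0.051  0.044]
side fallen_1 0.42 [270. 279.  10.  26.] [0.597 0.237 0.044]
[-0.025, -0.029, -0.02, -0.4, 5.2, 0.1, 0.09, -0.051, -0.058, -0.04, -0.4, 10.2, 0.1, 0.09, -0.076, -0.087, -0.061, -0.4, 15.2, 0.0, 0.09, -0.102, -0.116, -0.081, -0.4, 20.2, 0.0, 0.09, -0.108, -0.161, -0.064, -0.4, 30.2, 0.0, 0.09, -0.114, -0.206, -0.048, -0.4, 40.2, -0.1, 0.09, -0.12, -0.25, -0.032, -0.4, 50.2, -0.1, 0.09, -0.126, -0.295, -0.015, -0.4, 60.2, -0.1, 0.09, -0.132, -0.34, 0.001, -0.4, 70.2, -0.2, 0.09, -0.138, -0.385, 0.017, -0.4, 80.2, -0.2, 0.09] 

[-0.029, -0.019, 0.024, 0.0, 3.3, 0.0, 0.09, -0.057, -0.037, 0.048, 0.0, 6.7, 0.0, 0.09, -0.086, -0.056, 0.071, 0.0, 10.0, 0.0, 0.09, -0.091, -0.056, 0.088, 0.0, 10.0, 0.0, 0.09, -0.096, -0.056, 0.104, 0.0, 10.0, 0.0, 0.09, -0.096, -0.056, 0.104, 0.0, 10.0, 0.0, 0.09]
```

```bash
ls pics | grep chk
python3 - <<'E'
from h import *
np.set_printoptions(precision=4,suppress=True)
s=shot("top")
g=s["img"].astype(int)
hsv=cv2.cvtColor(s["img"],cv2.COLOR_BGR2HSV)
m=((hsv[...,1]>85)&(hsv[...,2]<130)&((hsv[...,0]<22)|(hsv[...,0]>170))).astype(np.uint8)
for v in (226,230,234,238):
    r=np.where(m[v,180:290])[0]+180
    for run in np.split(r,np.where(np.diff(r)>1)[0]+1):
        if len(run)>5: print(v,run[0],run[-1]+1,atz(s,[[run[0],v],[run[-1]+1,v]],.058)[:,:2].round(4).tolist())
for u in (215,236,258):
    r=np.where(m[205:260,u])[0]+205; print(u,r.min(),r.max()+1,atz(s,[[u,r.min()],[u,r.max()+1]],.058)[:,0])
from plan import plan
plan([(.54,-.15,.25,0,-20,.058,4),(.45,.12,.20,0,40,.058,6),(.42,.175,.10,0,50,.058,3),(.447,.175,.062,0,50,.058,2),(.447,.175,.062,0,50,.058,1)],yaw0=0,tilt0=-40)
E
```

```text
chk_side_40.3.png
chk_top_40.3.png
226 208 222 [[0.5086, 0.3302], [0.5088, 0.2855]]
226 229 243 [[0.509, 0.2632], [0.5092, 0.2185]]
226 251 265 [[0.5093, 0.193], [0.5096, 0.1484]]
230 208 223 [[0.4958, 0.3296], [0.4961, 0.2818]]
230 230 244 [[0.4962, 0.2595], [0.4965, 0.2149]]
230 251 266 [[0.4966, 0.1926], [0.4968, 0.1449]]
234 208 223 [[0.4831, 0.3291], [0.4833, 0.2813]]
234 230 244 [[0.4835, 0.259], [0.4837, 0.2145]]
234 251 266 [[0.4838, 0.1922], [0.4841, 0.1446]]
238 208 223 [[0.4704, 0.3285], [0.4706, 0.2808]]
238 230 244 [[0.4708, 0.2585], [0.471, 0.2141]]
238 251 266 [[0.4711, 0.1919], [0.4714, 0.1442]]
215 222 246 [0.5215 0.4452]
236 222 246 [0.5219 0.4456]
258 222 246 [0.5223 0.446 ]
[-0.025, -0.029, -0.02, -0.4, 5.2, 0.1, 0.058, -0.051, -0.058, -0.04, -0.4, 10.2, 0.0, 0.058, -0.076, -0.087, -0.06, -0.4, 15.2, 0.0, 0.058, -0.101, -0.116, -0.08, -0.4, 20.2, 0.0, 0.058, -0.107, -0.161, -0.064, -0.4, 30.2, 0.0, 0.058, -0.113, -0.206, -0.048, -0.4, 40.2, -0.1, 0.058, -0.12, -0.251, -0.031, -0.4, 50.2, -0.1, 0.058, -0.126, -0.295, -0.015, -0.4, 60.2, -0.1, 0.058, -0.132, -0.34, 0.001, -0.4, 70.2, -0.2, 0.058, -0.138, -0.385, 0.018, -0.4, 80.2, -0.2, 0.058] 

[-0.029, -0.018, 0.019, 0.0, 3.3, 0.0, 0.058, -0.058, -0.037, 0.038, 0.0, 6.7, 0.0, 0.058, -0.087, -0.055, 0.057, 0.0, 10.0, 0.0, 0.058, -0.089, -0.055, 0.081, 0.0, 10.0, 0.0, 0.058, -0.091, -0.055, 0.104, 0.0, 10.0, 0.0, 0.058, -0.091, -0.055, 0.104, 0.0, 10.0, 0.0, 0.058]
```

>>> servo_tool(commands=[-0.025,-0.029,-0.02,0,5.2,0,0.058,-0.051,-0.058,-0.04,0,10.2,0.0,0.058,-0.076,-0.087,-0.06,0,15.2,0.0,0.058,-0.101,-0.116,-0.08,0,20.2,0.0,0.058,-0.107,-0.161,-0.064,0,30.2,0.0,0.058,-0.113,-0.206,-0.048,0,40.2,0,0.058,-0.12,-0.251,-0.031,0,50.2,0,0.058,-0.126,-0.295,-0.015,0,60.2,0,0.058,-0.132,-0.34,0.001,0,70.2,0,0.058,-0.138,-0.385,0.018,0,80.2,0,0.058])

```text
time: 41.9
tool_pos: [0.4492, 0.1198, 0.2006]
ee_rot: [-3.132, -0.71, -0.011]
wrist_force: [-0.2, 0.6, -0.2]
width: 0.0581
finger_force: 0.0
```

>>> servo_tool(commands=[-0.029,-0.018,0.019,0.0,3.3,0.0,0.058,-0.058,-0.037,0.038,0.0,6.7,0.0,0.058,-0.087,-0.055,0.057,0.0,10.0,0.0,0.058,-0.087,-0.055,0.06,0.0,10.0,0.0,0.058,-0.087,-0.055,0.06,0.0,10.0,0.0,0.058])

```text
time: 42.52
tool_pos: [0.4238, 0.1737, 0.1007]
ee_rot: [-3.127, -0.876, -0.015]
wrist_force: [-0.7, 0.4, -0.5]
width: 0.0581
finger_force: 0.0
```

```bash
cat > al.py <<'E'
from h import *
np.set_printoptions(precision=4,suppress=True)
def al():
    o=robot.get_obs(); print(o["time"],o["tool_pos"],o["ee_rot"],o["wrist_force"],o["width"])
    s=shot("wrist"); hsv=cv2.cvtColor(s["img"],cv2.COLOR_BGR2HSV)
    m=((hsv[...,1]>85)&(hsv[...,2]<140)&((hsv[...,0]<22)|(hsv[...,0]>170)))
    for v in range(60,300,16):
        r=np.where(m[v])[0]
        if len(r)==0: continue
        for run in np.split(r,np.where(np.diff(r)>2)[0]+1):
            if len(run)>15: print(v,run[0],run[-1]+1,(run[0]+run[-1]+1)/2)
    cv2.imwrite("pics/al.png",s["img"]); return s
if __name__=="__main__": al()
E
python3 al.py
```

```text
42.525 [0.4238 0.1737 0.1007] [-3.1273 -0.8758 -0.0148] [-0.7139  0.3638 -0.4562] 0.0581483487186333
124 547 599 573.0
140 535 564 549.5
156 523 623 573.0
172 137 190 163.5
172 214 268 241.0
172 291 345 318.0
172 511 612 561.5
188 136 199 167.5
188 215 272 243.5
188 292 347 319.5
188 514 594 554.0
204 130 206 168.0
204 212 274 243.0
204 295 347 321.0
204 521 575 548.0
220 124 201 162.5
220 208 272 240.0
220 293 349 321.0
236 123 165 144.0
236 170 197 183.5
252 141 193 167.0
252 298 343 320.5
```

View pics/al.png

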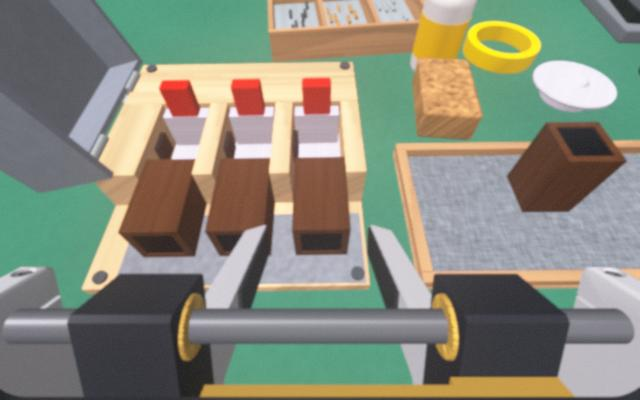

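Wrist view: the three ducts are on the apron, with a centred at column 320 between the fingers. Shift −2 mm in y, then go in.

Run:
```python
from plan import *
plan([(.437,.172,.071,.5,50,.058,2),(.502,.172,.016,.5,50,.058,4),(.502,.172,.016,.5,50,.058,1)],yaw0=-.8,tilt0=50)
```

```text
[-0.008, 0.001, 0.015, -0.3, -0.3, -0.5, 0.058, -0.016, 0.002, 0.029, 0.2, -0.3, -0.9, 0.058, -0.016, 0.002, 0.051, 0.2, -0.3, -0.9, 0.058, -0.016, 0.002, 0.072, 0.2, -0.3, -0.9, 0.058, -0.017, 0.002, 0.093, 0.2, -0.3, -0.9, 0.058, -0.017, 0.002, 0.115, 0.2, -0.3, -0.9, 0.058, -0.017, 0.002, 0.115, 0.2, -0.3, -0.9, 0.058]
```

>>> servo_tool(commands=[-0.008,0.001,0.015,0,0,-0.5,0.058,-0.016,0.002,0.029,0,0,-0.9,0.058,-0.016,0.002,0.051,0,0,-0.9,0.058,-0.016,0.002,0.072,0,0,-0.9,0.058,-0.017,0.002,0.093,0,0,-0.9,0.058,-0.017,0.002,0.115,0,0,-0.9,0.058,-0.017,0.002,0.115,0,0,-0.9,0.058])

```text
time: 43.45
tool_pos: [0.5072, 0.1656, 0.0312]
ee_rot: [-3.115, -0.868, 0.013]
wrist_force: [-3.8, 18.4, 1.2]
width: 0.058
finger_force: 9.3
```

>>> servo_tool(commands=[0,0,0,0,0,0,0.03,0,0,0,0,0,0,0.03,0,0,0,0,0,0,0.03])

```text
time: 43.82
tool_pos: [0.5063, 0.1709, 0.0318]
ee_rot: [-3.105, -0.872, 0.015]
wrist_force: [-4.1, 33.9, -4.5]
width: 0.0466
finger_force: 30.0
```

>>> servo_tool(commands=[0,0,0,0,0,0,0.058,0,0,0,0,0,0,0.058,0,0,0,0,0,0,0.058])

```text
time: 44.2
tool_pos: [0.5063, 0.1654, 0.0312]
ee_rot: [-3.117, -0.868, 0.014]
wrist_force: [-4.6, 16.4, 0.7]
width: 0.0581
finger_force: 8.4
```

```bash
python3 al.py; python3 -c "
from h import *
o=robot.get_obs();print(o['joint_positions'],o['joint_torque'],o['wrist_torque'])"
```

```text
44.2 [0.5063 0.1654 0.0312] [-3.1174 -0.868   0.0144] [-4.5619 16.4389  0.6858] 0.05807259835143651
124 74 94 84.0
140 64 82 73.0
140 91 107 99.0
156 53 72 62.5
156 81 102 91.5
172 43 83 63.0
172 152 174 163.0
188 32 113 72.5
188 146 228 187.0
188 262 343 302.5
188 612 640 626.0
204 23 106 64.5
204 139 225 182.0
204 259 345 302.0
204 593 640 616.5
220 21 123 72.0
220 141 233 187.0
220 262 348 305.0
220 589 640 614.5
236 10 239 124.5
236 263 350 306.5
236 597 640 618.5
252 0 229 114.5
252 262 351 306.5
252 605 640 622.5
268 0 16 8.0
268 53 218 135.5
268 261 353 307.0
268 621 640 630.5
284 58 106 82.0
284 262 355 308.5
[ 0.38009807 -0.29454081  2.33579723 -0.78773209  0.36083621  2.5664347 ] [ -9.09214407 -13.42614233 -24.80145693  -2.08590612   2.91327976
   0.15005789] [2.14326781 0.57801121 2.69885794]
```

View pics/al.png

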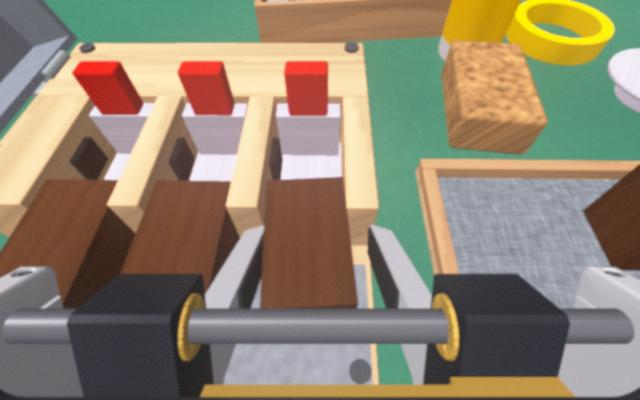

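The view shows duct a between the fingers. But joint 6 is at its limit (2.566), which blocked the motion. I'll fit the kinematics to choose reachable tilts.

```bash
cat > kin.py <<'E'
from h import *
from scipy.optimize import least_squares
from plan import Rw
Rz=lambda a:R.from_euler('z',a); Ry=lambda a:R.from_euler('y',a)
def fk(q,p):
    h,a1,L1,e,L2,L6=p
    A=Rz(q[0]); B=A*Ry(q[1]); C=B*Ry(q[2]); W=C*Rz(q[3])*Ry(q[4])*Rz(q[5])
    t=np.array([0,0,h])+A.apply([a1,0,0])+B.apply([0,0,L1])+C.apply([e,0,L2])+W.apply([0,0,L6])
    return t,W
D=[([-1.249,.0875,1.3715,0,1.684,-.103],(.2265,-.501,.1925),(-3.139,0,.425)),
([.11865,.10629,1.4682,-.0011,1.56793,1.6803],(.53626,.12052,.13318),(3.1404,.0007,.0091)),
([-.14596,.54242,1.06358,-.11656,2.22392,1.38661],(.49505,-.04948,.14027),(-3.13985,.69676,.00118)),
([.1621,.1471,1.4164,.0001,1.5745,1.7233],(.5511,.1475,.1364),(-3.1409,-.0036,.0095)),
([.3801,-.29454,2.3358,-.78773,.36084,2.56643],(.5063,.1654,.0312),(-3.1174,-.868,.0144))]
f=lambda p:np.concatenate([fk(q,p)[0]-np.array(t) for q,t,_ in D])
P=least_squares(f,[.3,0,.4,0,.4,.2]).x
Qc=[ (fk(q,P)[1].inv()*R.from_euler('xyz',r)) for q,t,r in D]
off=Qc[0]
LIM=np.array([[-3.1,3.1],[-.76,2.03],[.27,2.55],[-1.08,4.22],[.17,2.65],[-2.57,2.57]])
def ik(t,Q,q0=(0,.1,1.4,0,1.6,1.6)):
    g=lambda q:np.r_[(fk(q,P)[0]-t)*10,((fk(q,P)[1]*off).inv()*Q).as_rotvec()]
    b=None
    for q4 in(0,-.5,.5):
        s=np.array(q0,float); s[3]=q4; s[0]=np.arctan2(t[1],t[0])
        r=least_squares(g,np.clip(s,LIM[:,0]+.01,LIM[:,1]-.01),bounds=LIM.T)
        if b is None or r.cost<b.cost:b=r
    return b.x,b.cost
if __name__=="__main__":
    np.set_printoptions(precision=3,suppress=True)
    print(P,np.abs(f(P)).max(),[x.as_rotvec().round(3).tolist() for x in Qc])
    for y in(.172,.240,.307):
        for tl in(-40,-30,20,30,35,40):
            d=Rw(0,tl).apply([0,0,1]); q,c=ik(np.array([.478,y,.037])+.031*d,Rw(0,tl)); print("pick",y,tl,q,round(c,6))
    for y in(.03,-.12,-.19):
        for tl in(-40,-50,-55,-60,50,60):
            d=Rw(0,tl).apply([0,0,1]); q,c=ik(np.array([.50,y,.045])+.031*d,Rw(0,tl)); print("place",y,tl,q,round(c,6))
E
python3 kin.py
```

```text
[0.267 0.187 0.074 0.08  0.355 0.12 ] 0.058148817347209586 [[0.001, 0.001, 1.571], [-0.0, -0.0, 1.571], [0.0, 0.0, 1.571], [-0.0, 0.0, 1.571], [0.0, -0.0, 1.571]]
pick 0.172 -40 [0.311 1.127 0.78  0.208 1.902 1.881] 0.0
pick 0.172 -30 [0.318 0.903 1.022 0.158 1.717 1.872] 0.0
pick 0.172 20 [ 0.367  0.038  1.96  -0.17   0.824  2.034] 0.0
pick 0.172 30 [ 0.378 -0.072  2.092 -0.311  0.653  2.152] 0.0
pick 0.172 35 [ 0.383 -0.112  2.145 -0.411  0.571  2.241] 0.0
pick 0.172 40 [ 0.389 -0.139  2.188 -0.543  0.493  2.363] 0.0
pick 0.24 -40 [0.422 1.543 0.27  0.288 1.966 2.016] 3e-06
pick 0.24 -30 [0.431 1.236 0.619 0.213 1.766 1.992] 0.0
pick 0.24 20 [ 0.493  0.376  1.604 -0.216  0.863  2.18 ] 0.0
pick 0.24 30 [ 0.506  0.292  1.717 -0.386  0.702  2.32 ] 0.0
pick 0.24 35 [ 0.513  0.265  1.761 -0.501  0.629  2.42 ] 0.0
pick 0.24 40 [ 0.519  0.248  1.796 -0.643  0.563  2.548] 0.0
pick 0.307 -40 [0.519 1.511 0.27  0.344 1.825 2.122] 0.017281
pick 0.307 -30 [0.531 1.506 0.27  0.26  1.744 2.107] 0.004811
pick 0.307 20 [ 0.602  0.764  1.164 -0.244  0.937  2.29 ] 0.0
pick 0.307 30 [ 0.617  0.685  1
[... 605 characters left out ...]
 1.455  0.388 -0.192  2.152  1.33 ] 0.0
place -0.12 -55 [-0.206  1.562  0.27  -0.217  2.234  1.314] 0.000188
place -0.12 -60 [-0.204  1.567  0.27  -0.242  2.281  1.3  ] 0.002108
place -0.12 50 [-0.271 -0.202  2.26   0.742  0.306  0.676] 0.0
place -0.12 60 [-0.276 -0.154  2.262  1.557  0.237 -0.126] 0.0
place -0.19 -40 [-0.328  1.507  0.29  -0.232  2.005  1.217] 0.0
place -0.19 -50 [-0.321  1.531  0.27  -0.294  2.1    1.192] 0.003904
place -0.19 -55 [-0.317  1.536  0.27  -0.328  2.145  1.176] 0.009006
place -0.19 -60 [-0.313  1.541  0.27  -0.365  2.189  1.155] 0.016161
place -0.19 50 [-0.415  0.127  1.934  0.915  0.398  0.42 ] 0.0
place -0.19 60 [-0.422  0.168  1.939  1.498  0.363 -0.143] 0.0
```

```bash
sed -i 's/h,a1,L1,e,L2,L6=p/h,a1,L1,e,L2,L6=p/; s/^P=least.*/P=min((least_squares(f,x0) for x0 in ([.3,0,.4,0,.4,.2],[.4,0,.4,0,.4,.3],[.2,.1,.3,0,.3,.3],[.35,0,.45,.05,.5,.25],[.3,0,.5,-.05,.3,.35])),key=lambda r:r.cost).x/' kin.py
python3 kin.py | head -1
python3 - <<'E'
import re
s=open('kin.py').read()
s=s.replace("h,a1,L1,e,L2,L6=p","h,a1,L1,e,L2,L6,u,o3=p").replace("B.apply([0,0,L1])","B.apply([u,0,L1])").replace("C=B*Ry(q[2])","C=B*Ry(q[2])")
s=re.sub(r"\(\[\.3,0,\.4.*?\]\)\)",  "[list(np.random.default_rng(i).uniform([.1,-.1,.2,-.2,.2,.1,-.2,0],[.5,.2,.6,.2,.6,.4,.2,.01])) for i in range(40)])",s)
open('kin2.py','w').write(s)
E
python3 kin2.py
```

```text
[0.267 0.187 0.074 0.08  0.355 0.12 ] 0.058148817380966694 [[0.001, 0.001, 1.571], [-0.0, -0.0, 1.571], [0.0, 0.0, 1.571], [-0.0, 0.0, 1.571], [0.0, -0.0, 1.571]]
[0.267 0.149 0.067 0.074 0.371 0.115 0.023 0.008] 0.05809123957900053 [[0.001, 0.001, 1.571], [-0.0, -0.0, 1.571], [0.0, 0.0, 1.571], [-0.0, 0.0, 1.571], [0.0, -0.0, 1.571]]
pick 0.172 -40 [0.313 1.22  0.611 0.216 1.977 1.9  ] 0.0
pick 0.172 -30 [0.32  0.892 0.981 0.16  1.768 1.882] 0.0
pick 0.172 20 [ 0.366 -0.012  2.    -0.168  0.834  2.03 ] 0.0
pick 0.172 30 [ 0.376 -0.109  2.123 -0.307  0.658  2.146] 0.0
pick 0.172 35 [ 0.381 -0.143  2.172 -0.406  0.574  2.234] 0.0
pick 0.172 40 [ 0.386 -0.168  2.212 -0.535  0.497  2.353] 0.0
pick 0.24 -40 [0.423 1.484 0.27  0.292 1.94  2.034] 0.006299
pick 0.24 -30 [0.432 1.479 0.27  0.219 1.851 2.016] 0.000286
pick 0.24 20 [ 0.491  0.324  1.628 -0.21   0.89   2.17 ] 0.0
pick 0.24 30 [ 0.504  0.235  1.748 -0.374  0.726  2.302] 0.0
pick 0.24 35 [ 0.51   0.205  1.795 -0.482  0.651  2.395] 0.0
pick 0.24 40 [ 0.516  0.184  1.833 -0.615  0.583  2.514] 0.0
pick 0.307 -40 [0.521 1.458 0.27  0
[... 807 characters left out ...]
.27  -0.201  2.173  1.312] 0.00317
place -0.12 -55 [-0.206  1.496  0.27  -0.225  2.223  1.298] 0.007813
place -0.12 -60 [-0.203  1.5    0.27  -0.252  2.272  1.281] 0.014468
place -0.12 50 [-0.269 -0.218  2.272  0.732  0.307  0.688] 0.0
place -0.12 60 [-0.274 -0.191  2.287  1.508  0.236 -0.074] 0.0
place -0.19 -40 [-0.329  1.466  0.27  -0.236  1.985  1.201] 0.005674
place -0.19 -50 [-0.321  1.471  0.27  -0.301  2.078  1.173] 0.019443
place -0.19 -55 [-0.317  1.474  0.27  -0.337  2.125  1.153] 0.029365
place -0.19 -60 [-0.313  1.478  0.27  -0.377  2.171  1.129] 0.041269
place -0.19 50 [-0.411  0.067  1.971  0.869  0.411  0.472] 0.0
place -0.19 60 [-0.418  0.09   1.986  1.418  0.363 -0.055] 0.0
```

```bash
sed -i 's/A.apply(\[a1,0,0\])/A.apply([a1,o3,0])/; s/for tl in(-40,-30,20,30,35,40)/for tl in(20,30,35,40)/; s/for tl in(-40,-50,-55,-60,50,60)/for tl in(-40,-50,-55,-60)/' kin2.py; python3 kin2.py
```

```text
[ 0.154 -0.     0.448  0.101  0.5    0.363  0.     0.057] 0.00013385402256815837 [[0.001, 0.001, 1.571], [-0.0, -0.0, 1.571], [0.0, 0.0, 1.571], [-0.0, 0.0, 1.571], [0.0, -0.0, 1.571]]
pick 0.172 20 [ 0.301 -0.101  1.986 -0.129  0.927  1.933] 0.0
pick 0.172 30 [ 0.346 -0.182  2.111 -0.258  0.732  2.067] 0.0
pick 0.172 35 [ 0.371 -0.211  2.171 -0.36   0.636  2.173] 0.0
pick 0.172 40 [ 0.398 -0.232  2.228 -0.504  0.544  2.323] 0.0
pick 0.24 20 [ 0.453 -0.023  1.912 -0.187  0.945  2.111] 0.0
pick 0.24 30 [ 0.512 -0.088  2.03  -0.363  0.768  2.291] 0.0
pick 0.24 35 [ 0.545 -0.11   2.086 -0.49   0.687  2.423] 0.0
pick 0.24 40 [ 0.572 -0.124  2.138 -0.636  0.615  2.57 ] 3.1e-05
pick 0.307 20 [ 0.582  0.066  1.821 -0.231  0.972  2.257] 0.0
pick 0.307 30 [ 0.649  0.014  1.932 -0.43   0.813  2.458] 0.0
pick 0.307 35 [ 0.676 -0.004  1.983 -0.546  0.744  2.57 ] 5.5e-05
pick 0.307 40 [ 0.667 -0.029  2.024 -0.579  0.675  2.57 ] 0.002528
place 0.03 -40 [-0.037  0.601  1.225 -0.027  2.014  1.531] 0.0
place 0.03 -50 [-0.035  0.726  1.113 -0.034  2.174  1.53 ] 0.0
place 0.03 -55 [-0.034  0.787  1.062 -0.037  2.252  1.528] 0.0
place 0.03 -60 [-0.033  0.846  1.013 -0.041  2.328  1.526] 0.0
place -0.12 -40 [-0.244  0.62   1.195 -0.173  2.004  1.309] 0.0
place -0.12 -50 [-0.231  0.744  1.083 -0.215  2.163  1.3  ] 0.0
place -0.12 -55 [-0.226  0.805  1.031 -0.238  2.239  1.291] 0.0
place -0.12 -60 [-0.222  0.864  0.982 -0.263  2.314  1.278] 0.0
place -0.19 -40 [-0.336  0.651  1.147 -0.237  2.003  1.208] 0.0
place -0.19 -50 [-0.319  0.774  1.033 -0.295  2.161  1.194] 0.0
place -0.19 -55 [-0.312  0.835  0.98  -0.327  2.237  1.181] 0.0
place -0.19 -60 [-0.306  0.894  0.93  -0.363  2.31   1.164] 0.0
```

The fitted kinematics is exact to 0.1 mm. New plan: pick a at tilt 42° and place at −48°; pick b at 35° and place at −55°; pick c at 30° and place at −60°.

Run:
```python
from plan import *
import kin2
for yy,zz,tl in((.172,.014,42),): print(kin2.ik(np.array([.4987,yy,zz]),Rw(.5,tl)))
print(kin2.ik(np.array([.464,.035,.032]),Rw(0,-48)),kin2.ik(np.array([.464,.035,.14]),Rw(0,-48)))
plan([(.47,.170,.07,.5,47,.058,2),(.455,.172,.062,.5,42,.058,2),(.455,.172,.062,.5,42,.058,1),(.4987,.172,.014,.5,42,.058,3),(.4987,.172,.014,.5,42,.058,2)],yaw0=.5,tilt0=50)
```

```text
(array([ 0.40228983, -0.24054253,  2.25308058, -0.56377076,  0.50330377,
        2.37612858]), np.float64(1.0220573744356214e-30))
(array([-0.02880063,  0.66726727,  1.17283558, -0.02679907,  2.13871073,
        1.53730479]), np.float64(7.048529819390603e-29)) (array([-0.02880063,  0.57516664,  1.0874996 , -0.03074317,  2.31607463,
        1.53086895]), np.float64(5.809340295712023e-26))
[0.003, -0.003, -0.026, -1.6, -1.2, 0.2, 0.058, 0.006, -0.006, -0.053, -1.6, -2.7, 0.2, 0.058, -0.002, -0.008, -0.056, -1.6, -5.2, 0.3, 0.058, -0.01, -0.009, -0.059, -1.6, -7.7, 0.3, 0.058, -0.01, -0.009, -0.059, -1.6, -7.7, 0.3, 0.058, -0.012, -0.008, -0.037, -1.6, -7.7, 0.3, 0.058, -0.015, -0.007, -0.016, -1.6, -7.7, 0.3, 0.058, -0.018, -0.007, 0.006, -1.6, -7.7, 0.3, 0.058, -0.018, -0.007, 0.006, -1.6, -7.7, 0.3, 0.058, -0.018, -0.007, 0.006, -1.6, -7.7, 0.3, 0.058]
```

>>> servo_tool(commands=[0.003,0,-0.026,0,-1.2,0.2,0.058,0.006,0,-0.053,0,-2.7,0.2,0.058,-0.002,0,-0.056,0,-5.2,0.3,0.058,-0.01,0,-0.059,0,-7.7,0.3,0.058,-0.01,0,-0.059,0,-7.7,0.3,0.058,-0.01,0,-0.059,0,-7.7,0.3,0.058])

```text
time: 45.0
tool_pos: [0.4516, 0.1575, 0.0569]
ee_rot: [-3.132, -0.723, 0.015]
wrist_force: [-1.1, -0.2, 0.5]
width: 0.0579
finger_force: 0.0
```

```bash
python3 al.py
python3 - <<'E'
from plan import *
plan([(.455,.172,.062,.5,42,.058,2),(.455,.172,.062,.5,42,.058,1),(.4987,.172,.014,.5,42,.058,3),(.4987,.172,.014,.5,42,.058,2)],yaw0=.5,tilt0=42)
E
```

```text
45.0 [0.4516 0.1575 0.0569] [-3.1321 -0.7229  0.0145] [-1.1225 -0.2098  0.4774] 0.05786631724321087
92 95 118 106.5
108 585 610 597.5
124 81 104 92.5
124 567 618 592.5
140 75 141 108.0
140 169 235 202.0
140 289 325 307.0
140 552 627 589.5
156 70 138 104.0
156 165 234 199.5
156 262 331 296.5
156 535 640 587.5
172 68 154 111.0
172 166 243 204.5
172 266 337 301.5
172 537 640 588.5
188 62 247 154.5
188 272 341 306.5
188 542 633 587.5
204 56 244 150.0
204 275 346 310.5
204 561 604 582.5
220 49 242 145.5
220 279 351 315.0
236 111 152 131.5
236 215 238 226.5
236 282 323 302.5
252 184 229 206.5
[0.003, -0.007, -0.001, -0.8, 0.6, 0.3, 0.058, 0.007, -0.014, -0.002, -0.8, 0.6, 0.3, 0.058, 0.007, -0.014, -0.002, -0.8, 0.6, 0.3, 0.058, 0.007, -0.014, 0.02, -0.8, 0.6, 0.3, 0.058, 0.008, -0.013, 0.042, -0.8, 0.6, 0.3, 0.058, 0.008, -0.013, 0.063, -0.8, 0.6, 0.3, 0.058, 0.008, -0.013, 0.063, -0.8, 0.6, 0.3, 0.058, 0.008, -0.013, 0.063, -0.8, 0.6, 0.3, 0.058]
```

Run:
```python
from plan import *
import kin2
print(kin2.ik(np.array([.4985,.168,.014]),Rw(8,42))[0])
plan([(.455,.162,.064,8,42,.06,3),(.455,.162,.064,8,42,.06,1),(.4985,.168,.014,8,42,.06,4),(.4985,.168,.014,8,42,.06,2)],yaw0=.5,tilt0=42)
```

```text
[ 0.28545686 -0.28869615  2.28754477 -0.24057131  0.42588177  1.89951547]
[0.003, -0.001, -0.001, 0.9, 0.6, -1.6, 0.06, 0.005, -0.003, -0.002, 2.6, 0.6, -3.4, 0.06, 0.008, -0.004, -0.003, 4.2, 0.6, -5.3, 0.06, 0.008, -0.004, -0.003, 4.2, 0.6, -5.3, 0.06, 0.008, -0.006, 0.013, 4.2, 0.6, -5.3, 0.06, 0.008, -0.007, 0.03, 4.2, 0.6, -5.3, 0.06, 0.008, -0.008, 0.047, 4.2, 0.6, -5.3, 0.06, 0.008, -0.009, 0.063, 4.2, 0.6, -5.3, 0.06, 0.008, -0.009, 0.063, 4.2, 0.6, -5.3, 0.06, 0.008, -0.009, 0.063, 4.2, 0.6, -5.3, 0.06]
```

>>> servo_tool(commands=[0.003,-0.001,-0.001,0.9,0.6,-1.6,0.06,0.005,-0.003,-0.002,2.6,0.6,-3.4,0.06,0.008,-0.004,-0.003,4.2,0.6,-5.3,0.06,0.008,-0.004,-0.003,4.2,0.6,-5.3,0.06,0.008,-0.006,0.013,4.2,0.6,-5.3,0.06,0.008,-0.007,0.03,4.2,0.6,-5.3,0.06,0.008,-0.008,0.047,4.2,0.6,-5.3,0.06,0.008,-0.009,0.063,4.2,0.6,-5.3,0.06,0.008,-0.009,0.063,4.2,0.6,-5.3,0.06])

```text
time: 46.18
tool_pos: [0.4969, 0.1683, 0.0116]
ee_rot: [3.14, -0.728, 0.142]
wrist_force: [-0.3, 0.2, 0.0]
width: 0.0598
finger_force: 0.0
```

>>> servo_tool(commands=[0,0,0,0,0,0,0.03,0,0,0,0,0,0,0.03,0,0,0,0,0,0,0.03])

```text
time: 46.55
tool_pos: [0.4976, 0.1694, 0.014]
ee_rot: [-3.141, -0.733, 0.142]
wrist_force: [-1.2, 5.4, -2.1]
width: 0.0471
finger_force: 29.5
```

Run:
```python
from plan import *
plan([(.465,.167,.018,8,42,.03,2),(.455,.165,.12,8,42,.03,3),(.464,.035,.13,0,-48,.03,10),(.464,.035,.13,0,-48,.03,1),(.464,.035,.048,0,-48,.03,3),(.464,.035,.042,0,-48,.03,1)],start=(.4985,.169,.014),yaw0=8.1,tilt0=42)
```

```text
[-0.011, -0.001, -0.013, 0.0, 0.0, 0.0, 0.03, -0.022, -0.003, -0.025, -0.1, 0.0, 0.1, 0.03, -0.002, -0.003, -0.053, -0.1, 0.0, 0.1, 0.03, 0.018, -0.002, -0.08, -0.1, 0.0, 0.1, 0.03, 0.039, -0.002, -0.108, -0.1, 0.0, 0.1, 0.03, 0.038, 0.011, -0.109, -0.5, -9.0, 0.7, 0.03, 0.038, 0.024, -0.111, -0.9, -18.0, 1.4, 0.03, 0.038, 0.037, -0.112, -1.2, -27.0, 2.2, 0.03, 0.038, 0.05, -0.113, -1.4, -36.0, 3.1, 0.03, 0.038, 0.063, -0.115, -1.4, -45.0, 4.0, 0.03] 

[0.0, 0.013, -0.001, 0.1, -9.0, 0.8, 0.03, 0.0, 0.026, -0.002, 0.3, -18.0, 1.6, 0.03, 0.0, 0.039, -0.003, 0.7, -27.0, 2.3, 0.03, 0.0, 0.052, -0.004, 1.2, -36.0, 3.0, 0.03, 0.0, 0.065, -0.005, 1.8, -45.0, 3.7, 0.03, 0.0, 0.065, -0.005, 1.8, -45.0, 3.7, 0.03, 0.001, 0.065, 0.022, 1.8, -45.0, 3.7, 0.03, 0.003, 0.065, 0.05, 1.8, -45.0, 3.7, 0.03, 0.004, 0.065, 0.077, 1.8, -45.0, 3.7, 0.03, 0.004, 0.065, 0.083, 1.8, -45.0, 3.7, 0.03]
```

>>> servo_tool(commands=[-0.011,-0.001,-0.013,0.0,0.0,0.0,0.03,-0.022,-0.003,-0.025,0,0.0,0,0.03,-0.002,-0.003,-0.053,0,0.0,0,0.03,0.018,-0.002,-0.08,0,0.0,0,0.03,0.039,-0.002,-0.108,0,0.0,0,0.03,0.038,0.011,-0.109,-0.5,-9.0,0.7,0.03,0.038,0.024,-0.111,-0.9,-18.0,1.4,0.03,0.038,0.037,-0.112,-1.2,-27.0,2.2,0.03,0.038,0.05,-0.113,-1.4,-36.0,3.1,0.03,0.038,0.063,-0.115,-1.4,-45.0,4.0,0.03])

```text
time: 47.8
tool_pos: [0.4588, 0.0986, 0.1255]
ee_rot: [3.14, 0.058, 0.068]
wrist_force: [0.3, -0.8, -0.6]
width: 0.0463
finger_force: 29.8
```

>>> servo_tool(commands=[0.0,0.013,-0.001,0.1,-9.0,0.8,0.03,0.0,0.026,-0.002,0.3,-18.0,1.6,0.03,0.0,0.039,-0.003,0.7,-27.0,2.3,0.03,0.0,0.052,-0.004,1.2,-36.0,3.0,0.03,0.0,0.065,-0.005,1.8,-45.0,3.7,0.03,0.0,0.065,-0.005,1.8,-45.0,3.7,0.03,0.0,0.065,-0.005,1.8,-45.0,3.7,0.03])

```text
time: 48.68
tool_pos: [0.4632, 0.0348, 0.13]
ee_rot: [3.141, 0.838, -0.001]
wrist_force: [0.2, -0.3, -0.2]
width: 0.0462
finger_force: 29.8
```

Run:
```python
from plan import *
o=robot.get_obs(); print(o["tool_pos"],o["ee_rot"],o["width"]); s=shot("wrist"); cv2.imwrite("pics/al2.png",s["img"])
s=shot("side"); print([(k,round(d["conf"],2),np.round(d["box"])) for k in("fallen_1","stood_1") for d in spotter.trace(k,s)[:5] if d["conf"]>.4])
cv2.imwrite("pics/al3.png",cv2.resize(s["img"][120:380,200:440],None,fx=2.2,fy=2.2))
plan([(.464,.035,.048,0,-48,.03,3),(.464,.035,.040,0,-48,.03,2),(.464,.035,.040,0,-48,.03,1)],yaw0=0,tilt0=-48)
```

```text
[0.46323089 0.03481476 0.13003953] [ 3.14070377e+00  8.37743465e-01 -9.88140641e-04] 0.04617700725283199
[('fallen_1', 0.96, array([370., 173.,  20.,  29.]))]
[0.021, 0.0, 0.019, 0.0, -0.2, 0.0, 0.03, 0.042, 0.0, 0.037, 0.0, -0.2, 0.0, 0.03, 0.063, 0.0, 0.056, 0.0, -0.2, 0.0, 0.03, 0.066, 0.0, 0.059, 0.0, -0.2, 0.0, 0.03, 0.069, 0.0, 0.061, 0.0, -0.2, 0.0, 0.03, 0.069, 0.0, 0.061, 0.0, -0.2, 0.0, 0.03]
```

View pics/al3.png

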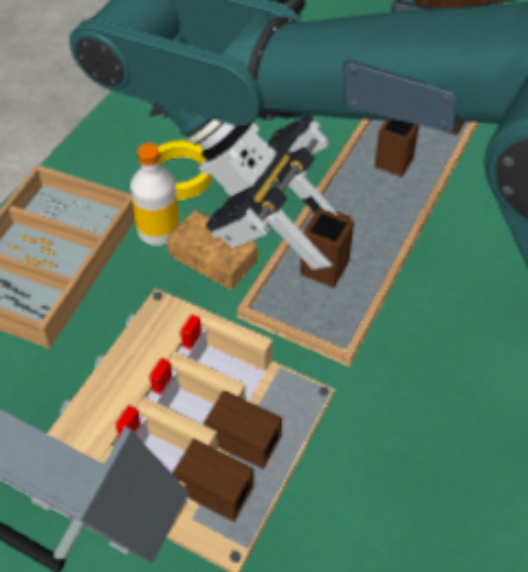

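The carried duct hangs upright at (328,245), B stands at (395,148), and b and c lie on the apron. Lowering a.

>>> servo_tool(commands=[0.021,0.0,0.019,0.0,0,0.0,0.03,0.042,0.0,0.037,0.0,0,0.0,0.03,0.063,0.0,0.056,0.0,0,0.0,0.03,0.067,0.0,0.059,0.0,0,0.0,0.03,0.071,0.0,0.063,0.0,0,0.0,0.03,0.071,0.0,0.063,0.0,0,0.0,0.03])

```text
time: 49.62
tool_pos: [0.4641, 0.0347, 0.0355]
ee_rot: [3.141, 0.838, -0.001]
wrist_force: [-0.3, 0.7, -1.6]
width: 0.0463
finger_force: 29.8
```

>>> servo_tool(commands=[0.002,0,0.002,0,0,0,0.03,0.003,0,0.003,0,0,0,0.03,0.004,0,0.004,0,0,0,0.03,0.004,0,0.004,0,0,0,0.03])

```text
time: 50.12
tool_pos: [0.4644, 0.0352, 0.0335]
ee_rot: [-3.141, 0.838, -0.0]
wrist_force: [1.9, 2.7, 12.6]
width: 0.046
finger_force: 29.9
```

>>> servo_tool(commands=[-0.002,0,-0.002,0,0,0,0.03,-0.002,0,-0.002,0,0,0,0.062,-0.002,0,-0.002,0,0,0,0.062,-0.002,0,-0.002,0,0,0,0.062,-0.002,0,-0.04,0,0,0,0.062,-0.002,0,-0.09,0,0,0,0.062,-0.03,0,-0.12,0,0,0,0.062,-0.06,0,-0.13,0,0,0,0.058])

```text
time: 51.12
tool_pos: [0.5211, 0.0344, 0.1609]
ee_rot: [3.141, 0.839, -0.001]
wrist_force: [-0.1, -0.1, -0.8]
width: 0.0582
finger_force: 0.0
```

```bash
python3 chk.py
python3 - <<'E'
from plan import *
import kin2
print(kin2.ik(np.array([.4965,.238,.012]),Rw(.5,35))[0])
plan([(.49,.10,.24,0,0,.058,5),(.44,.20,.17,.5,35,.058,4),(.41,.238,.14,.5,35,.058,3),(.41,.238,.14,.5,35,.058,1)],yaw0=0,tilt0=-48)
E
```

```text
51.125 [0.521 0.034 0.161] [ 3.141  0.839 -0.001] 0.058230865640412396 [-0.074 -0.072 -0.793]
top stood_1 0.76 [425. 237.  21.  14.] [ 0.465 -0.389  0.044]
top stood_1 0.6 [422. 211.  20.  17.] [ 0.541 -0.388  0.044]
top fallen_1 0.72 [320. 215.  16.  17.] [ 0.518 -0.051  0.044]
top fallen_1 0.6 [386. 220.  18.  17.] [ 0.507 -0.267  0.044]
side fallen_1 0.68 [370. 174.  20.  29.] [ 0.505 -0.26   0.044]
[ 0.53503063 -0.11503646  2.08973291 -0.4778702   0.68013076  2.39809871]
[-0.016, -0.013, -0.006, 0.0, 9.9, 0.0, 0.058, -0.032, -0.026, -0.013, 0.0, 19.5, 0.0, 0.058, -0.048, -0.039, -0.019, 0.0, 29.1, 0.0, 0.058, -0.065, -0.052, -0.026, 0.0, 38.7, 0.0, 0.058, -0.081, -0.065, -0.032, 0.0, 48.3, 0.0, 0.058, -0.076, -0.09, -0.011, 0.0, 57.1, -0.2, 0.058, -0.071, -0.115, 0.01, -0.1, 65.8, -0.3, 0.058, -0.067, -0.14, 0.031, -0.1, 74.6, -0.4, 0.058, -0.062, -0.165, 0.052, 0.0, 83.3, -0.6, 0.058, -0.061, -0.178, 0.066, 0.0, 83.3, -0.6, 0.058] 

[-0.014, -0.013, 0.003, 0.0, 0.0, 0.0, 0.058, -0.028, -0.026, 0.005, 0.0, 0.0, 0.0, 0.058, -0.028, -0.026, 0.005, 0.0, 0.0, 0.0, 0.058]
```

>>> servo_tool(commands=[-0.016,-0.013,-0.006,0.0,9.9,0.0,0.058,-0.032,-0.026,-0.013,0.0,19.5,0.0,0.058,-0.048,-0.039,-0.019,0.0,29.1,0.0,0.058,-0.065,-0.052,-0.026,0.0,38.7,0.0,0.058,-0.081,-0.065,-0.032,0.0,48.3,0.0,0.058,-0.076,-0.09,-0.011,0.0,57.1,-0.2,0.058,-0.071,-0.115,0.01,0,65.8,-0.3,0.058,-0.067,-0.14,0.031,0,74.6,-0.4,0.058,-0.062,-0.165,0.052,0.0,83.3,-0.6,0.058,-0.061,-0.178,0.066,0.0,83.3,-0.6,0.058])

```text
time: 52.68
tool_pos: [0.4245, 0.2117, 0.1528]
ee_rot: [3.135, -0.604, 0.016]
wrist_force: [-0.1, -0.7, 0.2]
width: 0.0578
finger_force: 0.0
```

>>> servo_tool(commands=[-0.014,-0.013,0.003,0.0,0.0,0.0,0.058,-0.028,-0.026,0.005,0.0,0.0,0.0,0.058,-0.028,-0.026,0.005,0.0,0.0,0.0,0.058])

```text
time: 53.05
tool_pos: [0.4085, 0.2384, 0.1382]
ee_rot: [3.138, -0.609, 0.013]
wrist_force: [1.0, -0.1, 0.7]
width: 0.0583
finger_force: 0.0
```

```bash
cat > al4.py <<'E'
from h import *
np.set_printoptions(precision=4,suppress=True)
o=robot.get_obs(); print(o["time"],o["tool_pos"],o["ee_rot"],o["wrist_force"],o["width"])
# correct the wrist camera: fitted so tips lie 12 mm behind TCP; report edges on plane z=.058
s=shot("wrist"); hsv=cv2.cvtColor(s["img"],cv2.COLOR_BGR2HSV)
m=((hsv[...,1]>85)&(hsv[...,2]<140)&((hsv[...,0]<22)|(hsv[...,0]>170)))
for v in range(90,270,12):
    r=np.where(m[v,:480])[0]
    if len(r)==0: continue
    for run in np.split(r,np.where(np.diff(r)>2)[0]+1):
        if len(run)>15:
            a=atz(s,[[run[0],v],[run[-1]+1,v]],.058)[:,:2]; print(v,run[0],run[-1]+1,a[0],a[1])
E
python3 al4.py
```

```text
53.05 [0.4085 0.2384 0.1382] [ 3.1382 -0.6091  0.0134] [ 0.9726 -0.0962  0.6565] 0.058320272546963654
138 222 270 [0.5206 0.3331] [0.5212 0.2862]
138 295 315 [0.5215 0.2618] [0.5217 0.2423]
138 317 340 [0.5217 0.2403] [0.522  0.2178]
150 220 269 [0.5074 0.3335] [0.508  0.2864]
150 291 340 [0.5083 0.2652] [0.5089 0.218 ]
162 223 274 [0.4947 0.3292] [0.4953 0.2808]
162 293 341 [0.4956 0.2628] [0.4961 0.2172]
174 222 275 [0.4823 0.3288] [0.4829 0.2792]
174 294 340 [0.4831 0.2614] [0.4837 0.2183]
186 220 274 [0.4702 0.3293] [0.4708 0.2794]
186 294 341 [0.4711 0.2609] [0.4716 0.2175]
198 219 273 [0.4585 0.3289] [0.4591 0.2796]
198 293 341 [0.4593 0.2614] [0.4598 0.2176]
210 220 271 [0.447  0.3267] [0.4476 0.2808]
210 294 331 [0.4478 0.2601] [0.4483 0.2268]
```

Run:
```python
from plan import *
import kin2
for p,y,t in(((.482,-.12,.034),0,-55),((.482,-.12,.14),0,-55)): print(kin2.ik(np.array(p),Rw(y,t)))
plan([(.436,.236,.097,.5,35,.062,2),(.436,.236,.097,.5,35,.062,1),(.4958,.236,.012,.5,35,.062,4),(.4958,.236,.012,.5,35,.062,1)],yaw0=.8,tilt0=35)
print("carry")
plan([(.460,.236,.016,.5,35,.03,2),(.45,.234,.13,.5,35,.03,3),(.45,.10,.17,0,-10,.03,5),(.47,-.04,.17,0,-55,.03,5),(.482,-.12,.14,0,-55,.03,2),(.482,-.12,.14,0,-55,.03,2)],start=(.4958,.236,.012),yaw0=.5,tilt0=35)
```

```text
(array([-0.22404325,  0.81363651,  1.00122253, -0.23961845,  2.26015398,
        1.28682109]), np.float64(1.5928092273281673e-30))
(array([-0.22404325,  0.72238278,  0.92969673, -0.28010948,  2.41752321,
        1.22872657]), np.float64(1.979178032388533e-30))
[-0.001, 0.001, 0.025, 0.1, 0.0, 0.0, 0.062, -0.003, 0.002, 0.05, 0.0, 0.0, 0.1, 0.062, -0.003, 0.002, 0.05, 0.0, 0.0, 0.1, 0.062, -0.003, 0.003, 0.076, 0.0, 0.0, 0.1, 0.062, -0.002, 0.003, 0.102, 0.0, 0.0, 0.1, 0.062, -0.002, 0.003, 0.128, 0.0, 0.0, 0.1, 0.062, -0.002, 0.003, 0.154, 0.0, 0.0, 0.1, 0.062, -0.002, 0.003, 0.154, 0.0, 0.0, 0.1, 0.062] 

carry
[-0.014, 0.0, -0.012, 0.0, 0.0, 0.0, 0.03, -0.027, 0.0, -0.024, 0.0, 0.0, 0.0, 0.03, -0.008, 0.0, -0.057, 0.0, 0.0, 0.0, 0.03, 0.011, 0.001, -0.09, 0.0, 0.0, 0.0, 0.03, 0.03, 0.002, -0.123, 0.0, 0.0, 0.0, 0.03, 0.035, 0.028, -0.13, -0.1, -9.0, 0.1, 0.03, 0.039, 0.055, -0.136, -0.1, -18.0, 0.2, 0.03, 0.043, 0.082, -0.143, -0.1, -27.0, 0.3, 0.03, 0.048, 0.109, -0.15, -0.1, -36.0, 0.4, 0.03, 0.052, 0.136, -0.156, -0.1, -45.0, 0.5, 0.03] 

[0.004, 0.028, -0.001, 0.0, -9.0, 0.0, 0.03, 0.008, 0.056, -0.001, 0.0, -18.0, 0.0, 0.03, 0.012, 0.084, -0.002, 0.0, -27.0, 0.0, 0.03, 0.016, 0.112, -0.003, 0.0, -36.0, 0.0, 0.03, 0.02, 0.14, -0.003, 0.0, -45.0, 0.0, 0.03, 0.028, 0.18, 0.01, 0.0, -45.0, 0.0, 0.03, 0.037, 0.22, 0.024, 0.0, -45.0, 0.0, 0.03, 0.037, 0.22, 0.024, 0.0, -45.0, 0.0, 0.03, 0.037, 0.22, 0.024, 0.0, -45.0, 0.0, 0.03]
```

>>> servo_tool(commands=[-0.001,0.001,0.025,0,0.0,0.0,0.062,-0.003,0.002,0.05,0.0,0.0,0,0.062,-0.003,0.002,0.05,0.0,0.0,0,0.062,-0.003,0.003,0.076,0.0,0.0,0,0.062,-0.002,0.003,0.102,0.0,0.0,0,0.062,-0.002,0.003,0.128,0.0,0.0,0,0.062,-0.002,0.003,0.154,0.0,0.0,0,0.062,-0.002,0.003,0.154,0.0,0.0,0,0.062])

```text
time: 54.1
tool_pos: [0.4972, 0.2354, 0.0134]
ee_rot: [3.14, -0.611, 0.008]
wrist_force: [-0.3, 0.3, 0.5]
width: 0.0619
finger_force: 0.0
```

>>> servo_tool(commands=[0,0,0,0,0,0,0.03,0,0,0,0,0,0,0.03,0,0,0,0,0,0,0.03])

```text
time: 54.48
tool_pos: [0.4972, 0.2398, 0.016]
ee_rot: [-3.133, -0.616, 0.007]
wrist_force: [-0.6, 9.0, -3.3]
width: 0.0453
finger_force: 30.0
```

Gripped cleanly. Carrying b.

>>> servo_tool(commands=[-0.014,0.0,-0.012,0.0,0.0,0.0,0.03,-0.027,0.0,-0.024,0.0,0.0,0.0,0.03,-0.008,0.0,-0.057,0.0,0.0,0.0,0.03,0.011,0.001,-0.09,0.0,0.0,0.0,0.03,0.03,0.002,-0.123,0.0,0.0,0.0,0.03,0.035,0.028,-0.13,0,-9.0,0.1,0.03,0.039,0.055,-0.136,0,-18.0,0.2,0.03,0.043,0.082,-0.143,0,-27.0,0.3,0.03,0.048,0.109,-0.15,0,-36.0,0.4,0.03,0.052,0.136,-0.156,0,-45.0,0.5,0.03])

```text
time: 55.72
tool_pos: [0.4516, 0.0992, 0.1744]
ee_rot: [-3.138, 0.172, 0.002]
wrist_force: [-0.2, 0.4, -0.3]
width: 0.0461
finger_force: 29.9
```

>>> servo_tool(commands=[0.004,0.028,-0.001,0.0,-9.0,0.0,0.03,0.008,0.056,-0.001,0.0,-18.0,0.0,0.03,0.012,0.084,-0.002,0.0,-27.0,0.0,0.03,0.016,0.112,-0.003,0.0,-36.0,0.0,0.03,0.02,0.14,-0.003,0.0,-45.0,0.0,0.03,0.028,0.18,0.01,0.0,-45.0,0.0,0.03,0.037,0.22,0.024,0.0,-45.0,0.0,0.03,0.037,0.22,0.024,0.0,-45.0,0.0,0.03,0.037,0.22,0.024,0.0,-45.0,0.0,0.03])

```text
time: 56.85
tool_pos: [0.4839, -0.1194, 0.142]
ee_rot: [-3.137, 0.956, 0.005]
wrist_force: [-0.9, -0.5, -1.5]
width: 0.046
finger_force: 29.9
```

Run:
```python
from plan import *
o=robot.get_obs(); print(o["tool_pos"],o["ee_rot"],o["width"],o["wrist_force"])
plan([(.482,-.12,.05,0,-55,.03,3),(.482,-.12,.038,0,-55,.03,2),(.482,-.12,.032,0,-55,.03,2)],yaw0=0,tilt0=-55)
```

```text
[ 0.48385762 -0.1193871   0.14204433] [-3.13665943  0.95557969  0.00522561] 0.04599375310907443 [-0.85965581 -0.45337415 -1.52549363]
[0.025, 0.0, 0.018, 0.0, -0.2, 0.2, 0.03, 0.049, 0.001, 0.036, 0.0, -0.2, 0.2, 0.03, 0.074, 0.001, 0.055, 0.0, -0.2, 0.2, 0.03, 0.079, 0.001, 0.058, 0.0, -0.2, 0.2, 0.03, 0.084, 0.001, 0.062, 0.0, -0.2, 0.2, 0.03, 0.086, 0.001, 0.063, 0.0, -0.2, 0.2, 0.03, 0.089, 0.001, 0.065, 0.0, -0.2, 0.2, 0.03]
```

>>> servo_tool(commands=[0.025,0.0,0.018,0.0,0,0,0.03,0.049,0.001,0.036,0.0,0,0,0.03,0.074,0.001,0.055,0.0,0,0,0.03,0.079,0.001,0.058,0.0,0,0,0.03,0.083,0.001,0.061,0.0,0,0,0.03,0.086,0.001,0.063,0.0,0,0,0.03,0.086,0.001,0.063,0.0,0,0,0.03])

```text
time: 57.72
tool_pos: [0.4821, -0.1208, 0.0353]
ee_rot: [-3.138, 0.956, 0.004]
wrist_force: [0.4, -0.2, -1.6]
width: 0.0459
finger_force: 29.9
```

>>> servo_tool(commands=[0.002,0,0.001,0,0,0,0.03,0.003,0,0.002,0,0,0,0.03,0.005,0,0.003,0,0,0,0.03,0.005,0,0.003,0,0,0,0.03])

```text
time: 58.22
tool_pos: [0.4825, -0.1205, 0.0337]
ee_rot: [-3.14, 0.958, 0.001]
wrist_force: [0.8, 1.4, 11.3]
width: 0.046
finger_force: 30.0
```

>>> servo_tool(commands=[-0.003,0,-0.002,0,0,0,0.03,-0.003,0,-0.002,0,0,0,0.056,-0.003,0,-0.002,0,0,0,0.056,-0.003,0,-0.002,0,0,0,0.056,-0.003,0,-0.04,0,0,0,0.056,-0.003,0,-0.08,0,0,0,0.056,-0.04,0,-0.11,0,0,0,0.056,-0.08,0,-0.13,0,0,0,0.058])

```text
time: 59.22
tool_pos: [0.5426, -0.121, 0.169]
ee_rot: [-3.137, 0.959, 0.005]
wrist_force: [-0.1, -0.8, 0.5]
width: 0.058
finger_force: 0.0
```

```bash
python3 chk.py
python3 - <<'E'
from plan import *
import kin2
for p,y,t in(((.4935,.305,.012),.5,30),((.44,.305,.11),.5,30),((.48,-.19,.036),0,-60),((.48,-.19,.14),0,-60)): print(kin2.ik(np.array(p),Rw(y,t)))
plan([(.49,-.02,.24,0,-20,.058,4),(.45,.14,.22,0,20,.058,4),(.42,.305,.16,.5,30,.058,4),(.42,.305,.15,.5,30,.058,2)],yaw0=0,tilt0=-55)
E
```

```text
59.225 [ 0.543 -0.121  0.169] [-3.137  0.959  0.005] 0.05800956302043005 [-0.15  -0.778  0.509]
top stood_1 0.83 [424. 237.  18.  17.] [ 0.464 -0.389  0.044]
top stood_1 0.82 [422. 210.  21.  17.] [ 0.543 -0.39   0.044]
top stood_1 0.69 [348. 224.  11.  15.] [ 0.496 -0.131  0.044]
top fallen_1 0.86 [387. 219.  17.  17.] [ 0.508 -0.264  0.044]
side fallen_1 0.86 [340. 214.  19.  26.] [ 0.522 -0.056  0.044]
side fallen_1 0.64 [280. 218.  36.  34.] [0.648 0.036 0.044]
(array([ 0.64193775,  0.00528377,  1.93623393, -0.42198672,  0.81090286,
        2.43735007]), np.float64(5.522801542393625e-28))
(array([ 0.72361972, -0.19409438,  1.90319894, -0.38740174,  1.05562718,
        2.41422405]), np.float64(4.936355853389426e-26))
(array([-0.3035981 ,  0.90188495,  0.90168521, -0.3666176 ,  2.33000644,
        1.15713184]), np.float64(4.56077968390255e-25))
(array([-0.3035981 ,  0.80966202,  0.84155352, -0.43140555,  2.47050734,
        1.06953384]), np.float64(1.7601585770730872e-26))
[-0.022, -0.025, 0.0, -0.1, 8.8, 0.2, 0.058, -0.045, -0.051, 0.0, -0.1, 17.5, 0.2, 0.058, -0.067, -0.076, 0.001, -0.1, 26.3, 0.2, 0.058, -0.089, -0.101, 0.001, -0.1, 35.0, 0.2, 0.058, -0.091, -0.141, 0.012, -0.1, 45.0, 0.2, 0.058, -0.092, -0.181, 0.023, -0.2, 55.0, 0.1, 0.058, -0.094, -0.221, 0.034, -0.2, 65.0, 0.1, 0.058, -0.095, -0.261, 0.045, -0.2, 75.0, 0.1, 0.058, -0.087, -0.303, 0.06, -0.2, 77.5, 0.0, 0.058, -0.079, -0.344, 0.075, -0.3, 80.0, -0.1, 0.058] 

[-0.013, -0.041, 0.011, 0.1, 2.5, -0.1, 0.058, -0.026, -0.083, 0.021, 0.1, 5.0, -0.2, 0.058, -0.028, -0.083, 0.026, 0.1, 5.0, -0.2, 0.058, -0.03, -0.083, 0.03, 0.1, 5.0, -0.2, 0.058]
```

>>> servo_tool(commands=[-0.022,-0.025,0.0,0,8.8,0.2,0.058,-0.045,-0.051,0.0,0,17.5,0.2,0.058,-0.067,-0.076,0.001,0,26.3,0.2,0.058,-0.089,-0.101,0.001,0,35.0,0.2,0.058,-0.091,-0.141,0.012,0,45.0,0.2,0.058,-0.092,-0.181,0.023,0,55.0,0.1,0.058,-0.094,-0.221,0.034,0,65.0,0.1,0.058,-0.095,-0.261,0.045,0,75.0,0.1,0.058,-0.087,-0.303,0.06,0,77.5,0.0,0.058,-0.079,-0.344,0.075,0,80.0,0,0.058])

```text
time: 60.78
tool_pos: [0.4334, 0.2234, 0.1888]
ee_rot: [-3.14, -0.439, -0.0]
wrist_force: [1.2, 0.3, 0.2]
width: 0.0578
finger_force: 0.0
```

>>> servo_tool(commands=[-0.013,-0.041,0.011,0,2.5,0,0.058,-0.026,-0.083,0.021,0,5.0,0,0.058,-0.03,-0.083,0.03,0,5.0,0,0.058,-0.03,-0.083,0.03,0,5.0,0,0.058])

```text
time: 61.28
tool_pos: [0.4197, 0.3047, 0.1486]
ee_rot: [3.14, -0.522, 0.002]
wrist_force: [0.5, 0.5, -0.7]
width: 0.0581
finger_force: 0.0
```

```bash
python3 al4.py
```

```text
61.275 [0.4197 0.3047 0.1486] [ 3.1399 -0.5222  0.0018] [ 0.534   0.538  -0.7218] 0.05811149422859888
150 288 337 [0.5133 0.3335] [0.5134 0.286 ]
162 289 339 [0.5009 0.3323] [0.501  0.2842]
174 292 338 [0.4888 0.3291] [0.4889 0.2854]
186 292 338 [0.4769 0.3289] [0.477  0.2855]
198 291 338 [0.4652 0.3295] [0.4653 0.2857]
210 291 338 [0.4538 0.3293] [0.4538 0.2859]
222 296 331 [0.4426 0.3245] [0.4426 0.2925]
```

Run:
```python
from plan import *
plan([(.4435,.307,.099,.4,30,.07,2),(.4435,.307,.099,.4,30,.07,1),(.4935,.307,.012,.4,30,.07,4),(.4935,.307,.012,.4,30,.07,1)],yaw0=0,tilt0=30)
print("carry")
plan([(.455,.305,.016,.4,30,.03,2),(.44,.300,.13,.4,30,.03,3),(.44,.14,.18,0,-15,.03,5),(.47,-.05,.18,0,-60,.03,5),(.48,-.19,.15,0,-60,.03,3),(.48,-.19,.14,0,-60,.03,2)],start=(.4935,.307,.012),yaw0=.4,tilt0=30)
```

```text
[-0.003, -0.001, 0.028, 0.1, 0.0, -0.2, 0.07, -0.006, -0.002, 0.056, 0.2, 0.0, -0.4, 0.07, -0.006, -0.002, 0.056, 0.2, 0.0, -0.4, 0.07, -0.006, -0.002, 0.081, 0.2, 0.0, -0.4, 0.07, -0.006, -0.002, 0.106, 0.2, 0.0, -0.4, 0.07, -0.006, -0.002, 0.131, 0.2, 0.0, -0.4, 0.07, -0.006, -0.002, 0.156, 0.2, 0.0, -0.4, 0.07, -0.006, -0.002, 0.156, 0.2, 0.0, -0.4, 0.07] 

carry
[-0.016, 0.001, -0.011, 0.0, 0.0, 0.0, 0.03, -0.031, 0.002, -0.023, 0.0, 0.0, 0.0, 0.03, -0.017, 0.003, -0.058, 0.0, 0.0, 0.0, 0.03, -0.002, 0.005, -0.094, 0.0, 0.0, 0.0, 0.03, 0.013, 0.007, -0.129, 0.0, 0.0, 0.0, 0.03, 0.017, 0.039, -0.138, 0.0, -9.0, 0.1, 0.03, 0.022, 0.071, -0.147, -0.1, -18.0, 0.1, 0.03, 0.027, 0.103, -0.155, -0.1, -27.0, 0.2, 0.03, 0.032, 0.135, -0.164, -0.1, -36.0, 0.3, 0.03, 0.037, 0.167, -0.173, -0.1, -45.0, 0.4, 0.03] 

[0.006, 0.038, -0.002, 0.0, -9.0, 0.0, 0.03, 0.012, 0.076, -0.003, 0.0, -18.0, 0.0, 0.03, 0.017, 0.114, -0.005, 0.0, -27.0, 0.0, 0.03, 0.023, 0.152, -0.006, 0.0, -36.0, 0.0, 0.03, 0.029, 0.19, -0.008, 0.0, -45.0, 0.0, 0.03, 0.035, 0.237, 0.001, 0.0, -45.0, 0.0, 0.03, 0.041, 0.283, 0.01, 0.0, -45.0, 0.0, 0.03, 0.046, 0.33, 0.019, 0.0, -45.0, 0.0, 0.03, 0.048, 0.33, 0.023, 0.0, -45.0, 0.0, 0.03, 0.049, 0.33, 0.028, 0.0, -45.0, 0.0, 0.03]
```

>>> servo_tool(commands=[-0.003,-0.001,0.028,0,0.0,0,0.07,-0.006,-0.002,0.056,0,0.0,-0.4,0.07,-0.006,-0.002,0.056,0,0.0,-0.4,0.07,-0.006,-0.002,0.081,0,0.0,-0.4,0.07,-0.006,-0.002,0.106,0,0.0,-0.4,0.07,-0.006,-0.002,0.131,0,0.0,-0.4,0.07,-0.006,-0.002,0.156,0,0.0,-0.4,0.07,-0.006,-0.002,0.156,0,0.0,-0.4,0.07])

```text
time: 62.32
tool_pos: [0.4944, 0.3069, 0.0135]
ee_rot: [3.139, -0.525, 0.005]
wrist_force: [0.4, -0.3, 0.0]
width: 0.0704
finger_force: 0.0
```

>>> servo_tool(commands=[0,0,0,0,0,0,0.03,0,0,0,0,0,0,0.03,0,0,0,0,0,0,0.03,0,0,0,0,0,0,0.03])

```text
time: 62.82
tool_pos: [0.4943, 0.3087, 0.0152]
ee_rot: [3.141, -0.528, 0.007]
wrist_force: [-3.9, -0.6, 5.7]
width: 0.0456
finger_force: 30.0
```

>>> servo_tool(commands=[-0.016,0.001,-0.011,0.0,0.0,0.0,0.03,-0.031,0.002,-0.023,0.0,0.0,0.0,0.03,-0.017,0.003,-0.058,0.0,0.0,0.0,0.03,-0.002,0.005,-0.094,0.0,0.0,0.0,0.03,0.013,0.007,-0.129,0.0,0.0,0.0,0.03,0.017,0.039,-0.138,0.0,-9.0,0.1,0.03,0.022,0.071,-0.147,0,-18.0,0.1,0.03,0.027,0.103,-0.155,0,-27.0,0.2,0.03,0.032,0.135,-0.164,0,-36.0,0.3,0.03,0.037,0.167,-0.173,0,-45.0,0.4,0.03])

```text
time: 64.08
tool_pos: [0.439, 0.1404, 0.1831]
ee_rot: [-3.141, 0.264, 0.001]
wrist_force: [0.1, 0.4, -1.4]
width: 0.0459
finger_force: 30.0
```

>>> servo_tool(commands=[0.006,0.038,-0.002,0.0,-9.0,0.0,0.03,0.012,0.076,-0.003,0.0,-18.0,0.0,0.03,0.017,0.114,-0.005,0.0,-27.0,0.0,0.03,0.023,0.152,-0.006,0.0,-36.0,0.0,0.03,0.029,0.19,-0.008,0.0,-45.0,0.0,0.03,0.035,0.237,0.001,0.0,-45.0,0.0,0.03,0.041,0.283,0.01,0.0,-45.0,0.0,0.03,0.046,0.33,0.019,0.0,-45.0,0.0,0.03,0.049,0.33,0.025,0.0,-45.0,0.0,0.03,0.049,0.33,0.025,0.0,-45.0,0.0,0.03])

```text
time: 65.32
tool_pos: [0.4807, -0.1877, 0.1449]
ee_rot: [-3.14, 1.047, 0.002]
wrist_force: [-0.6, -0.2, -0.8]
width: 0.0456
finger_force: 30.0
```

Run:
```python
from plan import *
o=robot.get_obs(); print(o["tool_pos"],o["ee_rot"],o["width"],o["wrist_force"])
plan([(.482,-.192,.055,0,-60,.03,3),(.482,-.192,.043,0,-60,.03,2),(.482,-.192,.038,0,-60,.03,2)],yaw0=0,tilt0=-60)
```

```text
[ 0.48065922 -0.18774497  0.14487619] [-3.13988953e+00  1.04691267e+00  2.20261749e-03] 0.045624750314877865 [-0.55004944 -0.18956468 -0.84619541]
[0.026, 0.001, 0.015, 0.0, 0.0, 0.1, 0.03, 0.052, 0.003, 0.029, 0.0, 0.0, 0.1, 0.03, 0.078, 0.004, 0.044, 0.0, 0.0, 0.1, 0.03, 0.084, 0.004, 0.047, 0.0, 0.0, 0.1, 0.03, 0.089, 0.004, 0.05, 0.0, 0.0, 0.1, 0.03, 0.091, 0.004, 0.051, 0.0, 0.0, 0.1, 0.03, 0.093, 0.004, 0.052, 0.0, 0.0, 0.1, 0.03]
```

>>> servo_tool(commands=[0.026,0.001,0.015,0.0,0.0,0,0.03,0.052,0.003,0.029,0.0,0.0,0,0.03,0.078,0.004,0.044,0.0,0.0,0,0.03,0.084,0.004,0.047,0.0,0.0,0,0.03,0.089,0.004,0.05,0.0,0.0,0,0.03,0.092,0.004,0.052,0.0,0.0,0,0.03,0.092,0.004,0.052,0.0,0.0,0,0.03])

```text
time: 66.2
tool_pos: [0.4827, -0.1929, 0.0404]
ee_rot: [3.141, 1.043, -0.001]
wrist_force: [-0.3, 0.3, -0.4]
width: 0.0457
finger_force: 30.0
```

>>> servo_tool(commands=[0.002,0,0.001,0,0,0,0.03,0.003,0,0.002,0,0,0,0.03,0.005,0,0.003,0,0,0,0.03,0.005,0,0.003,0,0,0,0.03])

```text
time: 66.7
tool_pos: [0.4823, -0.193, 0.0365]
ee_rot: [3.139, 1.046, -0.004]
wrist_force: [-0.5, -0.1, 6.7]
width: 0.0457
finger_force: 30.0
```

>>> servo_tool(commands=[-0.002,0,-0.001,0,0,0,0.03,-0.002,0,-0.001,0,0,0,0.056,-0.002,0,-0.001,0,0,0,0.056,-0.002,0,-0.001,0,0,0,0.056,-0.002,0,-0.04,0,0,0,0.056,-0.002,0,-0.08,0,0,0,0.056,-0.05,0,-0.11,0,0,0,0.056,-0.1,0,-0.13,0,0,0,0.058])

```text
time: 67.7
tool_pos: [0.5443, -0.1929, 0.1845]
ee_rot: [-3.141, 1.046, 0.002]
wrist_force: [-9.7, 13.7, 14.9]
width: 0.0578
finger_force: 0.0
```

Run:
```python
from plan import *
o=robot.get_obs(); print(o["tool_pos"],o["ee_rot"],o["wrist_force"])
plan([(.50,-.19,.28,0,-20,.058,4),(.36,-.19,.32,0,0,.058,3),(.22,-.19,.34,0,0,.058,3)],yaw0=0,tilt0=-60)
```

```text
[ 0.5443098  -0.19291942  0.18445119] [-3.14107960e+00  1.04581544e+00  1.75987567e-03] [-9.65770757 13.7227568  14.86106652]
[-0.026, -0.001, -0.002, 0.1, 9.9, 0.1, 0.058, -0.052, -0.002, -0.005, 0.0, 19.9, 0.1, 0.058, -0.079, -0.002, -0.007, 0.0, 29.9, 0.1, 0.058, -0.105, -0.003, -0.01, 0.0, 39.9, 0.1, 0.058, -0.14, -0.003, 0.024, 0.0, 46.6, 0.1, 0.058, -0.175, -0.003, 0.058, 0.0, 53.3, 0.1, 0.058, -0.21, -0.003, 0.092, 0.0, 59.9, 0.1, 0.058, -0.239, -0.003, 0.129, 0.0, 59.9, 0.1, 0.058, -0.268, -0.003, 0.166, 0.0, 59.9, 0.1, 0.058, -0.297, -0.003, 0.203, 0.0, 59.9, 0.1, 0.058]
```

>>> servo_tool(commands=[-0.026,0,-0.002,0,9.9,0,0.058,-0.052,0,-0.005,0.0,19.9,0,0.058,-0.079,0,-0.007,0.0,29.9,0,0.058,-0.105,0,-0.01,0.0,39.9,0,0.058,-0.14,0,0.024,0.0,46.6,0,0.058,-0.175,0,0.058,0.0,53.3,0,0.058,-0.21,0,0.092,0.0,59.9,0,0.058,-0.239,0,0.129,0.0,59.9,0,0.058,-0.239,0,0.129,0.0,59.9,0,0.058])

```text
time: 68.82
tool_pos: [0.3101, -0.1929, 0.3292]
ee_rot: [3.137, -0.006, -0.003]
wrist_force: [0.2, -0.7, 0.2]
width: 0.0582
finger_force: 0.0
```

```bash
python3 chk.py
python3 - <<'E'
from h import *
t=shot("top"); s=shot("side")
cv2.imwrite("pics/fin.png",np.vstack([cv2.resize(t["img"][130:270,130:480],(750,300),interpolation=2),cv2.copyMakeBorder(cv2.resize(s["img"][130:390,160:480],(369,300),interpolation=2),0,0,0,381,0)]))
E
```

```text
68.825 [ 0.31  -0.193  0.329] [ 3.137 -0.006 -0.003] 0.05816240097365302 [ 0.23  -0.727  0.208]
top stood_1 0.8 [421. 236.  25.  15.] [ 0.465 -0.391  0.044]
top stood_1 0.68 [423. 208.  19.  18.] [ 0.543 -0.39   0.044]
top fallen_1 0.51 [387. 219.  20.  19.] [ 0.508 -0.265  0.044]
side stood_1 0.65 [396. 155.  18.  24.] [ 0.466 -0.385  0.044]
side stood_1 0.6 [373. 141.  21.  30.] [ 0.545 -0.39   0.044]
side fallen_1 0.96 [340. 215.  21.  26.] [ 0.524 -0.056  0.044]
side fallen_1 0.61 [372. 172.  14.  25.] [ 0.509 -0.283  0.044]
```

View pics/fin.png

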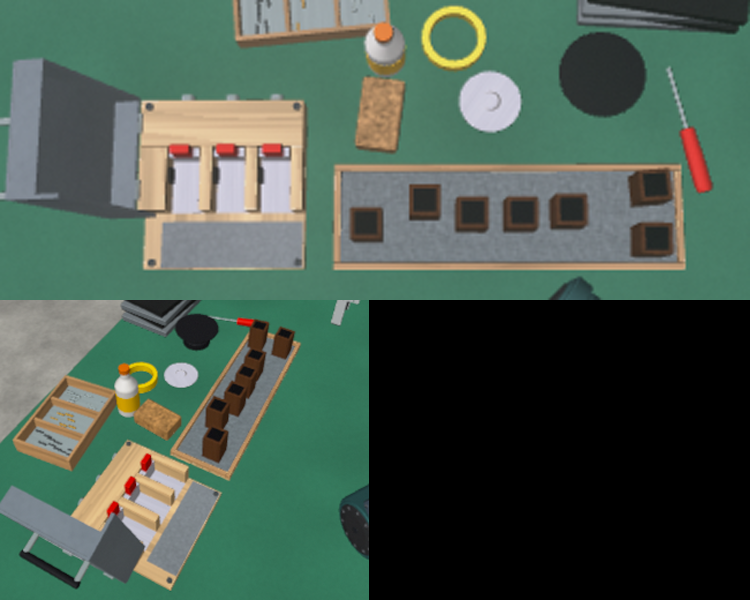

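All seven ducts stand upright in the lane, five along the middle at crop (366–570, 200–225) and the original two at the right end. The hood is open, the slides are home and the bystanders haven't moved. Handing in.

```bash
python3 -c "
from bench import close_job
print(close_job())"
```

```text
the job is handed in; nothing more can be done
None
```

The job is handed in at about 69 s of the 210 s allowed, and no verdict came back: in the last pictures all seven ducts stand upright in the lane, the hood is open on its stop, the slides are home, and the drivers, tools and materials look undisturbed.

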